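Key, spacers and belt pulley onto an upright drive shaft

TASK

Build up the drive unit's upright shaft: pull off its protective cap and take the piston off the belt pulley, and stand both upright in the steel tray. First drop the loose key from the rack into the shaft's keyway so that it stands fully home, then slide on every spacer that is laid out, one on another down to the shoulder, and last the pulley, hub upwards, fully home on the spacers with its keyway over the key. Do not let piston or pulley drop, and leave the screwdriver, steel bar, carton and tin where they are.

Things in the scene. Friction and masses are not known exactly. Their poses are not given: they have to be found in the camera images.
- stand_seat (a point): Point on the axis of the fixed drive unit's upright steel shaft, level with the top of the shoulder (60 mm above the bench). z up, x from the axis to the keyway. Shaft: diameter 40 mm, end 80 mm above this point, edge chamfered 1.5 mm. Shoulder: round, diameter 90 mm, 30 mm high, on an aluminium case 130 x 130 x 30 mm lying on the bench. Spacers and pulley slide down to it.
- key_home (a point): Fixed point: where the key's centre lies when fully home (20 mm out from the axis, 25 mm above stand_seat; same axes; key top then level with the shaft end). The keyway, 13.6 mm wide, its floor 13.2 mm from the axis, is open at the shaft end, runs down the shaft's +x side and on 30 mm into the shoulder as a closed pocket (13.2 to 26.8 mm from the axis), where the key's foot stands.
- cap_center (a point): Centre of the loose black plastic cap over the shaft: upright tube, outside diameter 54 mm, inside 48 mm, 71 mm high, closed top 5 mm thick, open below. At the start the closed end rests on the shaft end (its underside 74 mm, top 145 mm above the bench). z is its axis. 70 g.
- piston_center (a point): Centre of an aluminium piston, an upright cylinder of diameter 62 mm, 55 mm high, about 220 g; at the start it stands on the pulley's hub. z is its axis.
- tray: Fixed open steel tray, 130 mm (its x) by 190 mm (its y), 22 mm high, walls and floor 4 mm thick. Origin: centre of its underside on the bench. Empty at the start, with room for cap and piston side by side along y.
- rack: Fixed steel key rack, 60 mm (its x) by 120 mm (its y), 40 mm high, origin at the centre of its underside; three square holes 30 mm deep along y, the middle one 14.6 mm wide holding the key, the others (one larger, one smaller) empty.
- key_center (a point): Centre of the loose steel key: square bar 12 x 12 mm, 110 mm long, ends chamfered 1.2 mm, about 120 g. At the start it stands upright in the rack's middle hole, foot 10 mm and top 120 mm above the bench, sides square to the rack. z is its length, x and y are square to its sides.
- pulley_center (a point): Centre (half-way up) of the loose aluminium toothed belt pulley, lying flat, 38 mm high: toothed rim diameter 98 mm, 22 mm high below; round hub diameter 66 mm, 16 mm high on top. Bore 43 mm with a keyway 15.6 mm wide reaching 28.5 mm from the axis, underside edges chamfered 1.5 mm. z up, x from the axis to the keyway. About 500 g. At home its underside lies on the top spacer.
- spacer1_center (a point): Centre of one of up to three like steel spacers (may be absent): flat ring, outside diameter 68 mm, bore 43 mm, 16 mm high, lying flat on the bench; keyway 15.6 mm wide reaching 28.5 mm from the axis; bore and keyway edges chamfered 1.5 mm. z is the axis, x points from the axis to the keyway. About 250 g. 
- spacer2_center (a point): Another spacer like spacer1_center (may be absent).
- spacer3_center (a point): Another spacer like spacer1_center (may be absent).
- screwdriver: Bystander: screwdriver with red handle, 200 mm long, lying on the far side of the bench.
- parallel: Bystander: plain ground steel bar 150 x 25 x 20 mm, lying.
- carton: Bystander: small cardboard carton 110 x 75 x 55 mm.
- tin: Bystander: round tin of assembly grease, diameter 76 mm, 55 mm high.
Things that resemble listed ones, but are neither listed nor needed, are in the scene too. Leave any green look-alike of the part that bears pulley_center alone.

How it is judged (in metres and radians):
On the way, in this order (a step that is already met when the one before it is completed fails the run):
1. the key stands fully home in the shaft's keyway (x of key_center in the frame of stand_seat between 0.0155 and 0.0245 m and y of key_center in the frame of stand_seat between -0.004 and 0.004 m and z of key_center in the frame of stand_seat between 0.021 and 0.029 m and angle between key_center's own z axis and vertical below 0.08 rad), for 0.2 s.
2. every spacer that is present is on the shaft over the key, one on another down to the shoulder (all of step 1 and horizontal distance between each of spacer1_center, spacer2_center, spacer3_center and stand_seat below 0.005 m and angle between the x axis of each of spacer1_center, spacer2_center, spacer3_center and the x axis of stand_seat, either way round below 0.12 rad and angle between the z axis of each of spacer1_center, spacer2_center, spacer3_center and the z axis of stand_seat, either way round below 0.05 rad and (z of spacer1_center in the frame of stand_seat between 0.004 and 0.0115 m or z of spacer2_center in the frame of stand_seat between 0.004 and 0.0115 m or z of spacer3_center in the frame of stand_seat between 0.004 and 0.0115 m) and (z of spacer1_center in the frame of stand_seat between 0.004 and 0.0115 m or distance between spacer1_center and spacer2_center between 0.0125 and 0.0195 m or distance between spacer1_center and spacer3_center between 0.0125 and 0.0195 m) and (z of spacer2_center in the frame of stand_seat between 0.004 and 0.0115 m or distance between spacer2_center and spacer1_center between 0.0125 and 0.0195 m or distance between spacer2_center and spacer3_center between 0.0125 and 0.0195 m) and (z of spacer3_center in the frame of stand_seat between 0.004 and 0.0115 m or distance between spacer3_center and spacer1_center between 0.0125 and 0.0195 m or distance between spacer3_center and spacer2_center between 0.0125 and 0.0195 m)), for 0.2 s.
3. the pulley is on the shaft, resting on a spacer, its keyway over the key (all of step 1 and horizontal distance between pulley_center and stand_seat below 0.005 m and angle between the x axis of pulley_center and the x axis of stand_seat, either way round below 0.12 rad and angle between the z axis of pulley_center and the z axis of stand_seat, either way round below 0.05 rad and angle between pulley_center's own z axis and vertical below 0.05 rad and (distance between pulley_center and spacer1_center between 0.0235 and 0.0305 m or distance between pulley_center and spacer2_center between 0.0235 and 0.0305 m or distance between pulley_center and spacer3_center between 0.0235 and 0.0305 m)), for 0.2 s.
At the end, for the whole second after the job is handed in: Key home to about 4 mm, upright; each present spacer within 5 mm of the shaft axis, level, keyway within 0.12 rad, resting on the shoulder or a spacer (3.5 mm); the pulley likewise on a spacer; cap and piston upright (0.12 rad) on the tray floor; all at rest (all of step 3 and horizontal distance between each of spacer1_center, spacer2_center, spacer3_center and stand_seat below 0.005 m and angle between the x axis of each of spacer1_center, spacer2_center, spacer3_center and the x axis of stand_seat, either way round below 0.12 rad and angle between the z axis of each of spacer1_center, spacer2_center, spacer3_center and the z axis of stand_seat, either way round below 0.05 rad and (z of spacer1_center in the frame of stand_seat between 0.004 and 0.0115 m or z of spacer2_center in the frame of stand_seat between 0.004 and 0.0115 m or z of spacer3_center in the frame of stand_seat between 0.004 and 0.0115 m) and (z of spacer1_center in the frame of stand_seat between 0.004 and 0.0115 m or distance between spacer1_center and spacer2_center between 0.0125 and 0.0195 m or distance between spacer1_center and spacer3_center between 0.0125 and 0.0195 m) and (z of spacer2_center in the frame of stand_seat between 0.004 and 0.0115 m or distance between spacer2_center and spacer1_center between 0.0125 and 0.0195 m or distance between spacer2_center and spacer3_center between 0.0125 and 0.0195 m) and (z of spacer3_center in the frame of stand_seat between 0.004 and 0.0115 m or distance between spacer3_center and spacer1_center between 0.0125 and 0.0195 m or distance between spacer3_center and spacer2_center between 0.0125 and 0.0195 m) and x of cap_center in the frame of tray between -0.045 and 0.045 m and y of cap_center in the frame of tray between -0.075 and 0.075 m and z of cap_center in the frame of tray between 0.0335 and 0.0475 m and angle between each of cap_center, piston_center's own z axis and vertical below 0.12 rad and x of piston_center in the frame of tray between -0.045 and 0.045 m and y of piston_center in the frame of tray between -0.075 and 0.075 m and z of piston_center in the frame of tray between 0.0255 and 0.0395 m and linear speed of each of pulley, key, cap, piston, spacer1, spacer2, spacer3 below 0.03 m/s); the robot touches nothing.
It fails at once if the screwdriver, steel bar, carton or tin is moved by more than 2.5 cm (distance of any of screwdriver, parallel, carton, tin from where it was at the start of the episode above 0.025 m).
It fails at once if the piston is let drop (moves faster than 0.6 m/s with no finger on it) (linear speed of piston above 0.6 m/s and contact force between the fingers and piston below 0.05 N).
It fails at once if the pulley is let drop (moves faster than 0.6 m/s with no finger on it) (linear speed of pulley above 0.6 m/s and contact force between the fingers and pulley below 0.05 N).
Of spacer1, spacer2, spacer3 only 1 to 3 are there at a start; the rules pass over those that are not, and their reading is None.
At some moment in a run one of spacer1, spacer2, spacer3 may be knocked a few centimetres aside while the robot is not near it.
It also fails if it takes over 210 s, if anything falls off the work surface, if the arm or the gripper's body presses on something with over 40 N, if the wrist force passes 120 N, or if a joint passes its speed limit or range.

ROBOT

A 6-joint arm with a two-finger parallel gripper is mounted at the origin on the work surface. World frame = base frame: x ahead of the robot, y to its left, z up, the work surface at z = 0. Lengths are in m, angles in degrees, forces in N, time in s.
With the tool pointing down it reaches from about 0.35 to 0.875 m from the base axis. Payload 4.2 kg.
Tool frame: the origin (TCP) lies on the centre line of the jaws, within the pads' length; the fingertips stand 11 mm ahead of it and the grasp point (between the pads) lies 8 mm behind it; z points along the fingers, y is the line along which they close (so a half turn about z gives the same grasp; the last joint's range is limited). The gripper opens to 87 mm and grips with 3 to 60 N. Pads are 19 mm wide; open, the fingers measure 117 mm over their backs; the gripper's body (75 mm by 190 mm) begins 51 mm behind the grasp point.
Start: joints at [-58.637, 22.042, 0.453, 0, -68.411, -14.817], TCP at [0.178, -0.599, 0.197] pointing down, gripper open.
Joint ranges: [-179.83, 179.83], [-69.29, 118.12], [-61.27, 80.66], [-181.25, 117.63], [-171.15, -9.14], [-177.46, 177.46]. Speed limits (degrees/s): [159.86, 159.86, 180, 180, 180, 180].

INTERFACE

Orientations are given as a 3x3 rotation matrix whose columns are the frame's x, y, z axes.
In Python, from station import r gives the robot as it stands.
- The arm moves only by the tool servo_tool, never from a script. Its argument "commands" is a list that holds one entry, the list of rows, each a list of 7 numbers: the closure, from 0 (fully open) to 1 (shut), then the shift along the tool's x, y, z in mm, then the turn, a rotation vector about the tool's x, y, z in rad. In form: [[[claw, x, y, z, ax, ay, az], ...]]. A call has exactly 5 rows; each row is the pose to reach, as a shift and turn from the pose commanded when the call began, along the tool's axes at that moment; what a row does not reach only later rows make up. A row lasts 1/10 s, in which the tool goes at most 50 mm and 8.59 degrees, less where a joint would pass 70% of its speed; a pose out of reach is approached as far as the arm can. A call with a gripper value outside its range is refused whole. The fingers move at their own pace and stop on an object; the grip force is fixed at half the most. Time passes only in rows, so rows that repeat a pose let the fingers close, or fill a call up. It gives the time, the measured TCP pose, the force, the opening and the grip force at its end, in the units of the state.
- r.sense(): the state, without advancing time (a new reading comes with each control period).
- r.capture(name): name is "scene" or "side" or "wrist"; returns a dict with "pixels" (400x640x3 uint8, red, green, blue), "camera_matrix" (3x3 intrinsics, pixels), "R" (3x3) and "t" (3): a world point X has camera coordinates R X + t. Camera axes: x right, y down, z forward; pixel columns grow to the right and rows downward; lengths in m; the calibration is good to about 2 mm. A picture is of the moment at which its call begins. There is no depth.
- r.finish_job(): hands the job in; it is judged then, once.
The state is a dict: "time_s": time; "joints": joint angles; "joint_velocities": joint speeds; "effort": joint torques, N m; "tcp_pos": TCP position; "ee_rot": TCP orientation; "wrist_force": force on the tool from outside, world axes, zero at the start; "moment": the same for the moment, N m; "gripper_width": opening from 0.0 (shut) to 1.0 (fully open); "gripper_force": force on a finger pad.
Only numpy, scipy, OpenCV 4.12 (cv2) and the standard library are available. Lean on these libraries where they do the work, as an engineer would, in place of code of your own. Each camera call takes 0.05 s, during which the arm holds its last target. There are 200 camera calls.

## Working session

There is one attempt and no reset: what is moved stays moved. The work goes in short steps, Python scripts to look and compute and a tool call to move; the robot and the scene stay as the last step left them, time stands still between calls to the robot, and variables do not carry over. Pictures are saved under pics/ and viewed, at most 14 in all, crops included, and the job is handed in when it is done.

Besides the shell and the picture viewer there is one more tool, called after "Call:" by a JSON object that holds its "op" and its "data", one argument or row to a line. servo_tool: Moves the arm, as the interface text tells. Its arguments: {"type":"object","properties":{"commands":{"type":"array","items":{"type":"array","items":{"type":"array","items":{"type":"number"}}}}},"required":["commands"]}

```bash
ls; mkdir -p pics
python3 - <<'E'
from station import r
import cv2,json,numpy as np
s=r.sense();print({k:np.round(v,3).tolist() for k,v in s.items()})
for n in("scene","side"):
    c=r.capture(n);cv2.imwrite(f"pics/{n}0.png",c["pixels"][:,:,::-1])
    print(n,np.round(c["camera_matrix"],1).tolist(),np.round(c["R"],4).tolist(),np.round(c["t"],4).tolist())
E
```

```text
pics
{'time_s': 0.0, 'joints': [-58.637, 22.09, 0.38, -0.028, -68.413, -14.815], 'joint_velocities': [0.06, -0.063, 0.023, -0.083, 0.086, -0.026], 'effort': [0.001, -39.066, 18.74, 4.22, 0.011, -0.0], 'tcp_pos': [0.178, -0.598, 0.196], 'ee_rot': [[-0.959, -0.285, -0.001], [-0.285, 0.959, 0.002], [0.0, 0.002, -1.0]], 'wrist_force': [-0.074, 0.013, -0.602], 'moment': [-0.046, 0.028, 0.026], 'gripper_force': 0.0, 'gripper_width': 1.003}
scene [[365.8, 0.0, 319.3], [0.0, 365.8, 202.9], [0.0, 0.0, 1.0]] [[-0.1367, 0.9906, -0.005], [0.8301, 0.1118, -0.5462], [-0.5405, -0.0788, -0.8376]] [0.0997, -0.4466, 1.3666]
side [[361.0, 0.0, 317.7], [0.0, 361.0, 203.1], [0.0, 0.0, 1.0]] [[-0.8922, -0.4511, 0.0208], [-0.2481, 0.4512, -0.8572], [0.3773, -0.77, -0.5145]] [0.5054, 0.2439, 0.6344]
```

View pics/scene0.png

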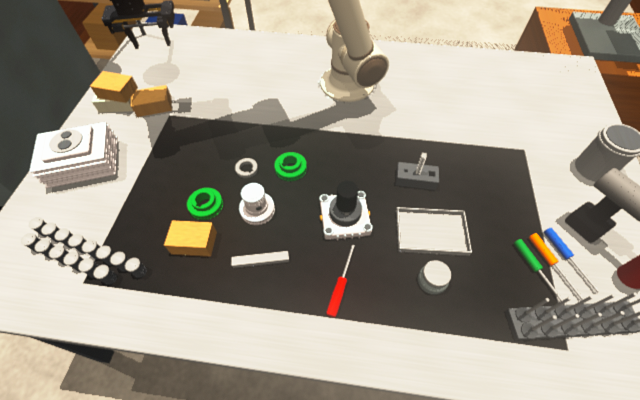

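View pics/side0.png

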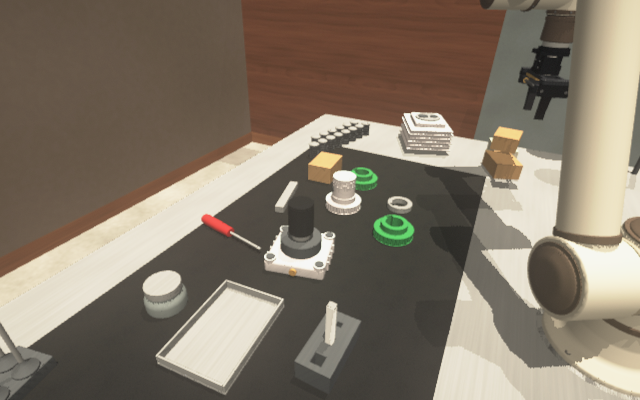

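The scene view shows: cap/drive unit (346,205), piston on aluminium pulley (256,203), green look-alikes (204,202) and (290,164), a spacer (246,168), key in rack (420,170), tray (433,230), carton (190,238), bar (260,259), screwdriver (340,285), tin (435,277). Pulley candidates are (256,203), (204,202) and (290,164). I take the non-green one that carries the piston, and check it in a close crop.

```bash
cat > h.py <<'E'
from station import r
import cv2,numpy as np
def cap(n):
    c=r.capture(n);c["K"]=np.array(c["camera_matrix"]);c["R"]=np.array(c["R"]);c["t"]=np.array(c["t"]);c["pixels"]=np.ascontiguousarray(c["pixels"]);return c
def ray(c,u,v,z):
    d=c["R"].T@np.linalg.solve(c["K"],[u,v,1.]);o=-c["R"].T@c["t"]
    return o+d*(z-o[2])/d[2]
def proj(c,X):
    p=(np.atleast_2d(X)@c["R"].T+c["t"])@c["K"].T
    return p[:,:2]/p[:,2:]
def circ(x,y,z,rad,n=60):
    a=np.linspace(0,2*np.pi,n);return np.c_[x+rad*np.cos(a),y+rad*np.sin(a),0*a+z]
def draw(img,c,X,col,off=(0,0),s=1):
    p=((proj(c,X)-off)*s).astype(int);cv2.polylines(img,[p],False,col,1)
def crop(c,u0,v0,w,h,s):
    return cv2.resize(c["pixels"][v0:v0+h,u0:u0+w,::-1],None,fx=s,fy=s,interpolation=cv2.INTER_CUBIC)
E
python3 - <<'E'
from h import *
c=cap("scene");d=cap("side")
a=crop(c,180,140,200,150,4)
cv2.imwrite("pics/c1.png",a)
b=np.vstack([crop(d,290,160,160,60,5),crop(c,380,145,160,60,5)])
cv2.imwrite("pics/c2.png",b)
for n,u,v,z in[("cap top",346,190,.145),("piston top",253,190,.093),("rim",257,208,.022),("spacer",246,168,.016),("keytop",422,154,.12),("tray",433,230,.022),("green1",290,164,.02),("green2",204,202,.02)]:print(n,ray(c,u,v,z).round(3))
E
```

```text
cap top [0.588 0.049 0.145]
piston top [ 0.584 -0.2    0.093]
rim [ 0.597 -0.197  0.022]
spacer [ 0.455 -0.266  0.016]
keytop [0.42  0.247 0.12 ]
tray [0.602 0.296 0.022]
green1 [ 0.424 -0.133  0.02 ]
green2 [ 0.596 -0.354  0.02 ]
```

View pics/c1.png

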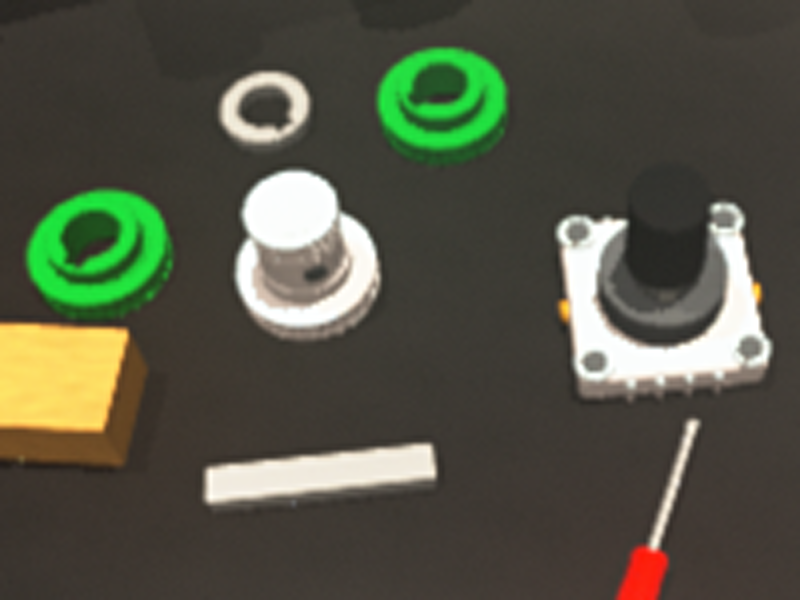

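View pics/c2.png

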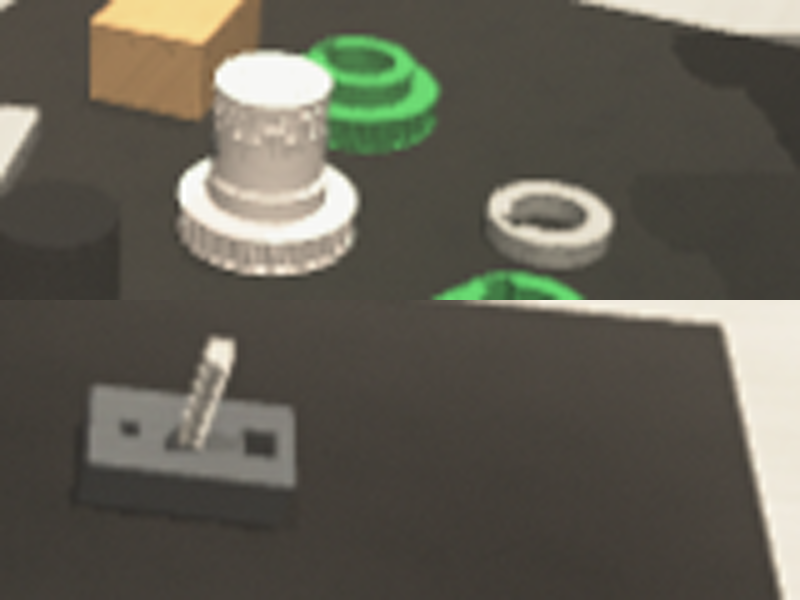

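Close crop: the pulley at (256,203) is metallic and carries the piston, so it is the right one, and both look-alikes are green. There is exactly one spacer at (246,167), with its keyway notch at about (251,171). The cap is at (347,189), and the key stands in the middle hole of the rack.

```bash
cat >> h.py <<'E'
from scipy.spatial.transform import Rotation as Ro
def Rd(a):
    a=np.radians(a);return np.array([[np.cos(a),np.sin(a),0],[np.sin(a),-np.cos(a),0],[0,0,-1.]])
def yaw(R): return np.degrees(np.arctan2(R[1,0],R[0,0]))
def plan(wps,p=None,R=None,nd=0):
    """wps: (x,y,z,yaw,claw) ; prints rows per call"""
    s=r.sense()
    p=np.array(s["tcp_pos"]) if p is None else np.array(p,float);R=np.array(s["ee_rot"]) if R is None else R
    for x,y,z,a,cl in wps:
        T=np.array([x,y,z])
        while 1:
            rv=Ro.from_matrix(R.T@Rd(a)).as_rotvec();d=T-p
            k=max(1,np.ceil(max(np.linalg.norm(d)/.22-.05,np.linalg.norm(rv)/.70-.05)))
            rv=np.round(rv/k,3);t=np.round(R.T@(d/k)*1000,nd)
            print(cl,*t,*rv)
            p=p+R@t/1000;R=R@Ro.from_rotvec(rv).as_matrix()
            if k==1:break
def tri(c,uv,d,uw):
    o1=-c["R"].T@c["t"];o2=-d["R"].T@d["t"]
    a=ray(c,*uv,0)-o1;b=ray(d,*uw,0)-o2;a/=np.linalg.norm(a);b/=np.linalg.norm(b)
    k=np.linalg.lstsq(np.c_[a,-b],o2-o1,rcond=None)[0];P,Q=o1+k[0]*a,o2+k[1]*b
    return (P+Q)/2,np.linalg.norm(P-Q)
E
python3 - <<'E'
from h import *
c=cap("scene");d=cap("side");w=cap("wrist")
print("cap top",tri(c,(347,188.7),d,(302,203)))
t=[ray(c,*q,.022) for q in[(396.5,208),(467,209),(471,252),(398,249)]];t=np.array(t);print("tray",t.round(3).tolist(),t.mean(0))
k=np.array([ray(c,*q,.04) for q in[(398,162),(438.6,166),(439.4,182.4),(397.4,178)]]);print("rack",k.round(3).tolist(),k.mean(0))
R=np.array(r.sense()["ee_rot"]);p=np.array(r.sense()["tcp_pos"])
print("cam in tool",(R.T@(-w["R"].T@w["t"]-p)).round(4),(w["R"]@R).round(3).tolist(),w["K"].round(1).tolist())
plan([(.588,.049,.27,-90,0),(.588,.049,.118,-90,0)])
E
```

```text
cap top (array([0.58098512, 0.05092846, 0.14284473]), np.float64(0.0015847230409177019))
tray [[0.544, 0.196, 0.022], [0.52, 0.394, 0.022], [0.655, 0.393, 0.022], [0.672, 0.203, 0.022]] [0.5978946  0.29637385 0.022     ]
rack [[0.389, 0.194, 0.04], [0.389, 0.315, 0.04], [0.45, 0.315, 0.04], [0.45, 0.193, 0.04]] [0.41951371 0.2542312  0.04      ]
cam in tool [ 0.0756 -0.0016 -0.186 ] [[-0.0, 1.0, -0.001], [-0.962, -0.001, -0.275], [-0.275, 0.001, 0.962]] [[279.5, 0.0, 320.9], [0.0, 279.5, 198.3], [0.0, 0.0, 1.0]]
0 -144.0 126.0 -18.0 0.0 0.0 -0.321
0 -177.0 74.0 -18.0 0.0 0.0 -0.32
0 -191.0 15.0 -18.0 0.0 0.0 -0.321
0 -186.0 -47.0 -19.0 0.0 0.0 -0.32
0 -0.0 0.0 152.0 0.0 0.001 -0.0
```

Call:
{"op": "servo_tool", "data": {
  "commands": [
    [[0, -144, 126, -18, 0, 0, -0.321], [0, -144, 126, -18, 0, 0, -0.321], [0, -144, 126, -18, 0, 0, -0.321], [0, -144, 126, -18, 0, 0, -0.321], [0, -144, 126, -18, 0, 0, -0.321]]
  ]
}}

```text
time_s: 0.85
tcp_pos: [0.2823, -0.4343, 0.2164]
ee_rot: [[-0.817, -0.577, 0.002], [-0.577, 0.817, -0.001], [-0.001, -0.002, -1.0]]
wrist_force: [-0.1, -0.9, 0.1]
gripper_width: 1.001
gripper_force: 0.0
```

Call:
{"op": "servo_tool", "data": {
  "commands": [
    [[0, -177, 74, -18, 0, 0, -0.32], [0, -177, 74, -18, 0, 0, -0.32], [0, -177, 74, -18, 0, 0, -0.32], [0, -177, 74, -18, 0, 0, -0.32], [0, -177, 74, -18, 0, 0, -0.32]]
  ]
}}

```text
time_s: 1.35
tcp_pos: [0.3853, -0.2728, 0.234]
ee_rot: [[-0.593, -0.805, 0.002], [-0.805, 0.593, -0.0], [-0.001, -0.002, -1.0]]
wrist_force: [0.8, 0.1, 0.7]
gripper_width: 0.999
gripper_force: 0.0
```

Call:
{"op": "servo_tool", "data": {
  "commands": [
    [[0, -191, 15, -18, 0, 0, -0.321], [0, -191, 15, -18, 0, 0, -0.321], [0, -191, 15, -18, 0, 0, -0.321], [0, -191, 15, -18, 0, 0, -0.321], [0, -191, 15, -18, 0, 0, -0.321]]
  ]
}}

```text
time_s: 1.85
tcp_pos: [0.4877, -0.111, 0.2512]
ee_rot: [[-0.311, -0.95, 0.001], [-0.95, 0.311, 0.0], [-0.0, -0.001, -1.0]]
wrist_force: [0.5, -0.7, 0.5]
gripper_width: 1.001
gripper_force: 0.0
```

Call:
{"op": "servo_tool", "data": {
  "commands": [
    [[0, -186, -47, -19, 0, 0, -0.32], [0, -186, -47, -19, 0, 0, -0.32], [0, -186, -47, -19, 0, 0, -0.32], [0, -186, -47, -19, 0, 0, -0.32], [0, -186, -47, -19, 0, 0, -0.32]]
  ]
}}

```text
time_s: 2.35
tcp_pos: [0.5907, 0.0508, 0.2689]
ee_rot: [[0.003, -1.0, -0.0], [-1.0, -0.003, -0.0], [0.0, 0.0, -1.0]]
wrist_force: [-0.1, -0.8, -1.2]
gripper_width: 1.002
gripper_force: 0.0
```

Call:
{"op": "servo_tool", "data": {
  "commands": [
    [[0, 0, 6, 151, 0, 0, 0], [0, 0, 6, 151, 0, 0, 0], [0, 0, 6, 151, 0, 0, 0], [0, 0, 6, 151, 0, 0, 0], [0, 0, 6, 151, 0, 0, 0]]
  ]
}}

```text
time_s: 2.85
tcp_pos: [0.5827, 0.047, 0.1196]
ee_rot: [[-0.001, -1.0, -0.001], [-1.0, 0.001, -0.002], [0.002, 0.001, -1.0]]
wrist_force: [0.9, -0.2, 0.1]
gripper_width: 0.999
gripper_force: 0.0
```

Call:
{"op": "servo_tool", "data": {
  "commands": [
    [[1, 0, 0, 0, 0, 0, 0], [1, 0, 0, 0, 0, 0, 0], [1, 0, 0, 0, 0, 0, 0], [1, 0, 0, 0, 0, 0, 0], [1, 0, 0, 0, 0, 0, 0]]
  ]
}}

```text
time_s: 3.35
tcp_pos: [0.5826, 0.0487, 0.1199]
ee_rot: [[0.0, -1.0, 0.001], [-1.0, -0.0, 0.0], [-0.0, -0.001, -1.0]]
wrist_force: [0.0, 0.1, 0.3]
gripper_width: 0.628
gripper_force: 0.5
```

Call:
{"op": "servo_tool", "data": {
  "commands": [
    [[1, 0, 0, 0, 0, 0, 0], [1, 0, 0, -20, 0, 0, 0], [1, 0, 0, -50, 0, 0, 0], [1, 0, 0, -80, 0, 0, 0], [1, 0, 0, -105, 0, 0, 0]]
  ]
}}

```text
time_s: 3.85
tcp_pos: [0.5823, 0.0486, 0.2258]
ee_rot: [[0.0, -1.0, 0.001], [-1.0, -0.0, 0.0], [-0.0, -0.001, -1.0]]
wrist_force: [0.9, 0.9, -0.4]
gripper_width: 0.17
gripper_force: 0.0
```

Run:
```python
from h import *
print(r.sense()["gripper_width"],r.sense()["gripper_force"])
c=cap("scene");w=cap("wrist")
b=np.hstack([cv2.resize(w["pixels"][:,:,::-1],(440,275)),crop(c,290,150,110,86,3.2)[:275,:352]])
cv2.imwrite("pics/m1.png",b)
```

```text
0.1702407789274891 0.0
```

View pics/m1.png

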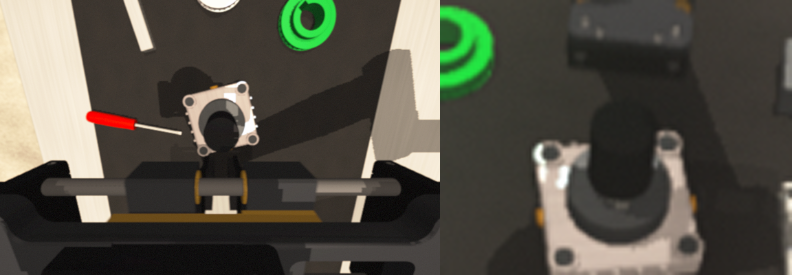

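The cap is still upright on the shaft, at wrist pixel (222,127) in the left view. The lift simply began before the grip was firm, so I will regrip with a longer close.

Call:
{"op": "servo_tool", "data": {
  "commands": [
    [[0, 0, 0, 0, 0, 0, 0], [0, 0, 0, 0, 0, 0, 0], [0, 0, 0, 0, 0, 0, 0], [0, 0, 0, 0, 0, 0, 0], [0, 0, 0, 0, 0, 0, 0]]
  ]
}}

```text
time_s: 4.45
tcp_pos: [0.582, 0.0485, 0.2235]
ee_rot: [[0.0, -1.0, -0.001], [-1.0, -0.0, -0.0], [0.0, 0.001, -1.0]]
wrist_force: [1.0, -0.4, 0.2]
gripper_width: 0.451
gripper_force: 0.0
```

Call:
{"op": "servo_tool", "data": {
  "commands": [
    [[0, 0, 0, 0, 0, 0, 0], [0, 0, 0, 0, 0, 0, 0], [0, 0, 0, 0, 0, 0, 0], [0, 0, 0, 0, 0, 0, 0], [0, 0, 0, 0, 0, 0, 0]]
  ]
}}

```text
time_s: 4.95
tcp_pos: [0.5822, 0.0486, 0.2242]
ee_rot: [[-0.0, -1.0, 0.0], [-1.0, 0.0, 0.0], [-0.0, -0.0, -1.0]]
wrist_force: [-0.2, -0.8, -0.7]
gripper_width: 0.909
gripper_force: 0.0
```

Call:
{"op": "servo_tool", "data": {
  "commands": [
    [[0, 0, 0, 107, 0, 0, 0], [0, 0, 0, 107, 0, 0, 0], [0, 0, 0, 107, 0, 0, 0], [0, 0, 0, 107, 0, 0, 0], [0, 0, 0, 107, 0, 0, 0]]
  ]
}}

```text
time_s: 5.45
tcp_pos: [0.5843, 0.0489, 0.1198]
ee_rot: [[0.001, -1.0, 0.005], [-1.0, -0.001, 0.0], [-0.0, -0.005, -1.0]]
wrist_force: [0.2, -0.3, 1.1]
gripper_width: 0.997
gripper_force: 0.0
```

Call:
{"op": "servo_tool", "data": {
  "commands": [
    [[1, 0, 0, 0, 0, 0, 0], [1, 0, 0, 0, 0, 0, 0], [1, 0, 0, 0, 0, 0, 0], [1, 0, 0, 0, 0, 0, 0], [1, 0, 0, 0, 0, 0, 0]]
  ]
}}

```text
time_s: 5.95
tcp_pos: [0.5826, 0.0486, 0.1175]
ee_rot: [[0.0, -1.0, 0.001], [-1.0, -0.0, 0.0], [-0.0, -0.001, -1.0]]
wrist_force: [-0.2, -0.3, 0.8]
gripper_width: 0.631
gripper_force: 0.4
```

Call:
{"op": "servo_tool", "data": {
  "commands": [
    [[1, 0, 0, 0, 0, 0, 0], [1, 0, 0, 0, 0, 0, 0], [1, 0, 0, 0, 0, 0, 0], [1, 0, 0, 0, 0, 0, 0], [1, 0, 0, 0, 0, 0, 0]]
  ]
}}

```text
time_s: 6.45
tcp_pos: [0.5826, 0.0486, 0.1175]
ee_rot: [[0.0, -1.0, 0.001], [-1.0, -0.0, 0.0], [-0.0, -0.001, -1.0]]
wrist_force: [-0.1, 0.0, 2.5]
gripper_width: 0.593
gripper_force: 30.0
```

Call:
{"op": "servo_tool", "data": {
  "commands": [
    [[1, 0, 0, -10, 0, 0, 0], [1, 0, 0, -30, 0, 0, 0], [1, 0, 0, -50, 0, 0, 0], [1, 0, 0, -80, 0, 0, 0], [1, 0, 0, -105, 0, 0, 0]]
  ]
}}

```text
time_s: 6.95
tcp_pos: [0.5817, 0.0484, 0.2234]
ee_rot: [[-0.0, -1.0, -0.001], [-1.0, 0.0, -0.0], [0.0, 0.001, -1.0]]
wrist_force: [-0.4, 0.6, -0.4]
gripper_width: 0.593
gripper_force: 30.0
```

Call:
{"op": "servo_tool", "data": {
  "commands": [
    [[1, -145, -6, 30, 0, 0, -0.052], [1, -145, -6, 30, 0, 0, -0.052], [1, -145, -6, 30, 0, 0, -0.052], [1, -145, -6, 30, 0, 0, -0.052], [1, -145, -6, 30, 0, 0, -0.052]]
  ]
}}

```text
time_s: 7.45
tcp_pos: [0.5874, 0.1944, 0.1913]
ee_rot: [[0.054, -0.999, -0.002], [-0.999, -0.054, -0.001], [0.001, 0.002, -1.0]]
wrist_force: [0.1, 0.1, -0.0]
gripper_width: 0.595
gripper_force: 30.0
```

Call:
{"op": "servo_tool", "data": {
  "commands": [
    [[1, -144, -14, 33, 0, 0, -0.053], [1, -144, -14, 33, 0, 0, -0.053], [1, -144, -14, 33, 0, 0, -0.053], [1, -144, -14, 33, 0, 0, -0.053], [1, -144, -14, 33, 0, 0, -0.053]]
  ]
}}

```text
time_s: 7.95
tcp_pos: [0.5945, 0.3377, 0.1586]
ee_rot: [[0.105, -0.994, -0.001], [-0.994, -0.105, -0.001], [0.001, 0.002, -1.0]]
wrist_force: [-1.2, -0.9, -0.9]
gripper_width: 0.592
gripper_force: 30.0
```

Run:
```python
from h import *
s=r.sense();print(s["tcp_pos"],s["gripper_width"])
c=cap("scene");d=cap("side");w=cap("wrist")
b=np.vstack([np.hstack([crop(c,370,140,130,120,3),crop(d,150,150,130,120,3)]), cv2.resize(w["pixels"][:240,:,::-1],(780,240*780//640))[:238]])
cv2.imwrite("pics/m2.png",b)
```

```text
[0.59446307 0.33769606 0.1585522 ] 0.5916811617600695
```

View pics/m2.png

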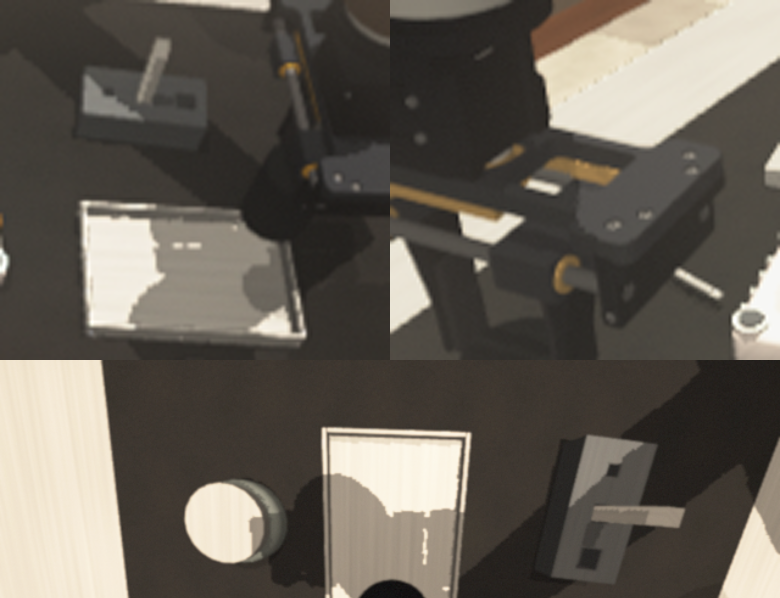

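Call:
{"op": "servo_tool", "data": {
  "commands": [
    [[1, 0, 0, 40, 0, 0, 0], [1, 0, 0, 75, 0, 0, 0], [1, 0, 0, 95, 0, 0, 0], [1, 0, 0, 105, 0, 0, 0], [1, 0, 0, 110, 0, 0, 0]]
  ]
}}

```text
time_s: 8.6
tcp_pos: [0.5952, 0.337, 0.0492]
ee_rot: [[0.104, -0.995, 0.0], [-0.995, -0.104, -0.0], [0.0, -0.0, -1.0]]
wrist_force: [-0.6, 0.3, -0.3]
gripper_width: 0.597
gripper_force: 30.0
```

Call:
{"op": "servo_tool", "data": {
  "commands": [
    [[0.8, 0, 0, 0, 0, 0, 0], [0.4, 0, 0, 0, 0, 0, 0], [0.2, 0, 0, 0, 0, 0, 0], [0.2, 0, 0, 0, 0, 0, 0], [0.2, 0, 0, 0, 0, 0, 0]]
  ]
}}

```text
time_s: 9.1
tcp_pos: [0.595, 0.3385, 0.05]
ee_rot: [[0.105, -0.994, 0.001], [-0.994, -0.105, 0.001], [-0.001, -0.001, -1.0]]
wrist_force: [0.2, 0.9, 0.1]
gripper_width: 0.765
gripper_force: 0.0
```

Call:
{"op": "servo_tool", "data": {
  "commands": [
    [[0.2, 0, 0, 0, 0, 0, 0], [0.2, 0, 0, -30, 0, 0, 0], [0, 0, 0, -80, 0, 0, 0], [0, 0, 0, -130, 0, 0, 0], [0, 0, 0, -180, 0, 0, 0]]
  ]
}}

```text
time_s: 9.6
tcp_pos: [0.5945, 0.3379, 0.2313]
ee_rot: [[0.105, -0.994, 0.0], [-0.994, -0.105, -0.0], [0.0, -0.0, -1.0]]
wrist_force: [1.3, 0.9, -0.6]
gripper_width: 0.965
gripper_force: 0.0
```

Run:
```python
from h import *
c=cap("scene");d=cap("side")
print("piston top",tri(c,(253,192.5),d,(344.6,176)))
c1=crop(c,385,185,100,80,4);c2=crop(d,150,260,150,130,3)
cv2.imwrite("pics/m3.png",np.hstack([c1,cv2.resize(c2,(400,320))]))
plan([(.592,.1,.23,-90,0),(.592,-.197,.23,-90,0)])
```

```text
piston top (array([ 0.5903347 , -0.1996701 ,  0.09194055]), np.float64(0.002582487048976363))
0 119.0 16.0 4.0 -0.008 0.004 0.053
0 120.0 10.0 4.0 -0.008 0.005 0.053
0 148.0 -0.0 -0.0 0.0 -0.0 -0.0
0 149.0 -0.0 -0.0 0.0 -0.0 -0.0
```

View pics/m3.png

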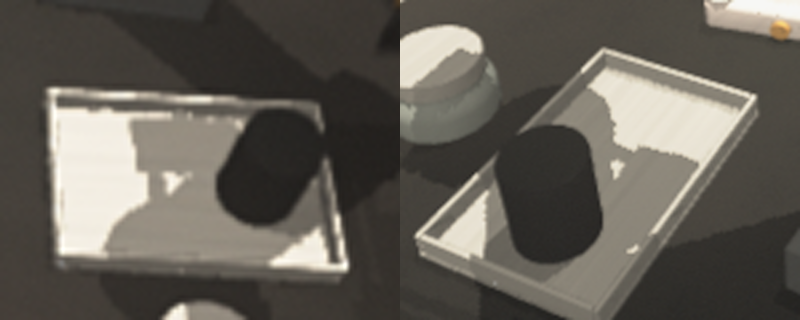

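Cap stands upright inside the tray (scene crop (270,165), right-hand half), the left half is free for the piston. Next is the piston.

Call:
{"op": "servo_tool", "data": {
  "commands": [
    [[0, 180, 24, 0, 0, 0, 0.105], [0, 180, 24, 0, 0, 0, 0.105], [0, 180, 24, 0, 0, 0, 0.105], [0, 180, 24, 0, 0, 0, 0.105], [0, 180, 24, 0, 0, 0, 0.105]]
  ]
}}

```text
time_s: 10.2
tcp_pos: [0.5893, 0.1529, 0.2298]
ee_rot: [[-0.004, -1.0, 0.0], [-1.0, 0.004, -0.0], [0.0, -0.0, -1.0]]
wrist_force: [-0.2, 0.4, 0.6]
gripper_width: 1.0
gripper_force: 0.0
```

Call:
{"op": "servo_tool", "data": {
  "commands": [
    [[0, 178, 0, 0, 0, 0, 0], [0, 178, 0, 0, 0, 0, 0], [0, 178, 0, 0, 0, 0, 0], [0, 178, 0, 0, 0, 0, 0], [0, 178, 0, 0, 0, 0, 0]]
  ]
}}

```text
time_s: 10.7
tcp_pos: [0.5896, -0.024, 0.2291]
ee_rot: [[-0.004, -1.0, -0.0], [-1.0, 0.004, -0.0], [0.0, 0.0, -1.0]]
wrist_force: [0.3, -0.5, -0.3]
gripper_width: 1.0
gripper_force: 0.0
```

Call:
{"op": "servo_tool", "data": {
  "commands": [
    [[0, 178, 0, 0, 0, 0, 0], [0, 178, 0, 0, 0, 0, 0], [0, 178, 0, 0, 0, 0, 0], [0, 178, 0, 0, 0, 0, 0], [0, 178, 0, 0, 0, 0, 0]]
  ]
}}

```text
time_s: 11.2
tcp_pos: [0.59, -0.2014, 0.2284]
ee_rot: [[-0.003, -1.0, -0.001], [-1.0, 0.003, -0.0], [0.0, 0.001, -1.0]]
wrist_force: [0.3, 0.4, -0.1]
gripper_width: 1.001
gripper_force: 0.0
```

Call:
{"op": "servo_tool", "data": {
  "commands": [
    [[0, 0, 0, 50, 0, 0, 0], [0, 0, 0, 100, 0, 0, 0], [0, 0, 0, 140, 0, 0, 0], [0, 0, 0, 164, 0, 0, 0], [0, 0, 0, 164, 0, 0, 0]]
  ]
}}

```text
time_s: 11.7
tcp_pos: [0.5872, -0.197, 0.0607]
ee_rot: [[0.001, -1.0, -0.009], [-1.0, -0.001, 0.002], [-0.002, 0.009, -1.0]]
wrist_force: [0.3, 0.1, -0.1]
gripper_width: 1.0
gripper_force: 0.0
```

Call:
{"op": "servo_tool", "data": {
  "commands": [
    [[1, 0, 0, 0, 0, 0, 0], [1, 0, 0, 0, 0, 0, 0], [1, 0, 0, 0, 0, 0, 0], [1, 0, 0, 0, 0, 0, 0], [1, 0, 0, 0, 0, 0, 0]]
  ]
}}

```text
time_s: 12.2
tcp_pos: [0.592, -0.2, 0.068]
ee_rot: [[0.001, -1.0, 0.006], [-1.0, -0.001, -0.002], [0.002, -0.006, -1.0]]
wrist_force: [0.9, -0.2, 4.6]
gripper_width: 0.633
gripper_force: 1.5
```

Call:
{"op": "servo_tool", "data": {
  "commands": [
    [[1, 0, 0, 0, 0, 0, 0], [1, 0, 0, 0, 0, 0, 0], [1, 0, 0, 0, 0, 0, 0], [1, 0, 0, 0, 0, 0, 0], [1, 0, 0, 0, 0, 0, 0]]
  ]
}}

```text
time_s: 12.7
tcp_pos: [0.586, -0.2018, 0.0722]
ee_rot: [[0.001, -1.0, -0.006], [-1.0, -0.001, -0.004], [0.004, 0.006, -1.0]]
wrist_force: [-16.1, 0.4, 30.1]
gripper_width: 0.299
gripper_force: 31.1
```

Call:
{"op": "servo_tool", "data": {
  "commands": [
    [[1, 0, 0, 0, 0, 0, 0], [1, 0, 0, -5, 0, 0, 0], [1, 0, 0, -10, 0, 0, 0], [1, 0, 0, -20, 0, 0, 0], [1, 0, 0, -30, 0, 0, 0]]
  ]
}}

```text
time_s: 13.2
tcp_pos: [0.5896, -0.1996, 0.0963]
ee_rot: [[-0.001, -1.0, 0.001], [-1.0, 0.001, 0.0], [-0.0, -0.001, -1.0]]
wrist_force: [-0.6, -0.9, 0.2]
gripper_width: 0.016
gripper_force: 0.0
```

Run:
```python
from h import *
c=cap("scene");d=cap("side");w=cap("wrist")
b=np.vstack([np.hstack([crop(c,200,140,120,100,3.3),crop(d,290,150,120,100,3.3)]), cv2.resize(w["pixels"][:300,120:520,::-1],(792,594))[:260]])
cv2.imwrite("pics/m4.png",b);cv2.imwrite("pics/w4.png",w["pixels"][:,:,::-1])
```

```text
(no output)
```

View pics/m4.png

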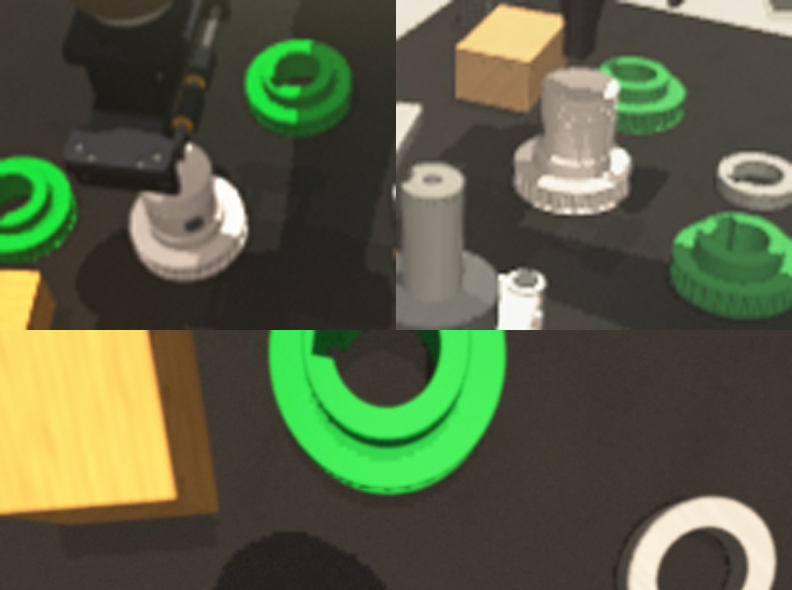

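The piston slipped out of the jaws but still stands on the pulley (side crop (580,115)). I will move clear and fit both silhouettes properly.

Call:
{"op": "servo_tool", "data": {
  "commands": [
    [[0, 0, 0, -50, 0, 0, 0], [0, 0, 0, -100, 0, 0, 0], [0, -50, 0, -130, 0, 0, 0], [0, -100, 0, -150, 0, 0, 0], [0, -150, 0, -150, 0, 0, 0]]
  ]
}}

```text
time_s: 13.85
tcp_pos: [0.5908, -0.0597, 0.2465]
ee_rot: [[-0.001, -1.0, 0.004], [-1.0, 0.002, 0.0], [-0.0, -0.004, -1.0]]
wrist_force: [1.9, 0.3, -0.4]
gripper_width: 0.377
gripper_force: 0.0
```

```bash
cat >> h.py <<'E'
from scipy.optimize import minimize
def sil(shape,c,cyls):
    m=np.zeros(shape,np.uint8)
    for x,y,z0,z1,rad in cyls:
        P=np.vstack([circ(x,y,z0,rad),circ(x,y,z1,rad)])
        cv2.fillConvexPoly(m,cv2.convexHull((proj(c,P)*16).round().astype(np.int32)),1,shift=4)
    return m>0
def fit(views,mk,p0,st=.01):
    """views: (cam, mask, roi(u0,v0,u1,v1)); mk(p)->cyls"""
    def cost(p):
        e=0
        for c,m,(a,b,u,v) in views:
            s=sil(m.shape,c,mk(p));S=s[b:v,a:u];M=m[b:v,a:u];e+=1-(S&M).sum()/max(1,(S|M).sum())
        return e
    n=len(p0);sx=np.vstack([p0]+[np.array(p0)+st*np.eye(n)[i] for i in range(n)])
    q=minimize(cost,p0,method="Nelder-Mead",options=dict(initial_simplex=sx,xatol=1e-4,fatol=1e-4));return q.x,q.fun
def bright(img,th=90): 
    i=img.astype(int);return (i.min(2)>th)&(i.max(2)-i.min(2)<50)
E
python3 - <<'E'
from h import *
c=cap("scene");d=cap("side")
o=lambda n:cv2.imread(f"pics/{n}0.png")[:,:,::-1]
for lab,ci,di in(("start",o("scene"),o("side")),("now",c["pixels"],d["pixels"])):
    mc,md=bright(ci),bright(di);rc=(232,178,284,232);rd=(320,168,368,218)
    mk=lambda p:[(p[0],p[1],0,.022,.049),(p[0],p[1],.022,.038,.033),(p[2],p[3],.038,.093,.031)]
    for v in([(c,mc,rc),(d,md,rd)],[(c,mc,rc)],[(d,md,rd)]):print(lab,fit(v,mk,[.595,-.198,.595,-.198]))
cv2.imwrite("pics/m5.png",np.hstack([crop(c,225,170,70,70,5),crop(d,310,160,70,70,5)]))
E
```

```text
start (array([ 0.58888318, -0.20181601,  0.58956933, -0.20195697]), np.float64(0.10161337149019123))
start (array([ 0.58772229, -0.20189867,  0.58898517, -0.20245045]), np.float64(0.03269069572506289))
start (array([ 0.59165986, -0.20510829,  0.59254896, -0.20405773]), np.float64(0.027243589743589758))
now (array([ 0.58899642, -0.20185355,  0.58906779, -0.20440141]), np.float64(0.0994979173702577))
now (array([ 0.58810232, -0.20172117,  0.58632605, -0.20394204]), np.float64(0.03201970443349755))
now (array([ 0.59149748, -0.2046635 ,  0.58952269, -0.2074143 ]), np.float64(0.025599999999999956))
```

View pics/m5.png

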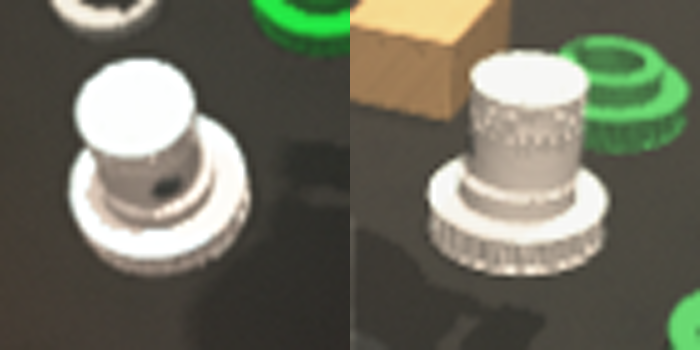

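Run:
```python
from h import *
w=cap("wrist");c=cap("scene");d=cap("side")
s=r.sense();print(s["tcp_pos"],s["gripper_width"])
m=w["pixels"].copy()[:,:,::-1].copy()
for x,y,z,q in[(.589,-.203,.093,.031),(.589,-.203,.022,.049),(.589,-.203,.038,.033)]:draw(m,w,circ(x,y,z,q),(0,0,255))
for z,q in((.145-.005,.02),(.06,.045)):draw(m,w,circ(.583,.05,z,q),(0,255,255))
a=c["pixels"][:,:,::-1].copy()
for z,q in((.14,.02),(.06,.045)):draw(a,c,circ(.583,.05,z,q),(0,255,255))
T=np.array(s["tcp_pos"]);R=np.array(s["ee_rot"])
tip=lambda y:T+R@np.array([0,y,.011])
for cc,im in((c,a),(w,m)):
    for y in(-.0435,.0435):
        p=proj(cc,tip(y*s["gripper_width"]))[0];cv2.circle(im,tuple(int(v) for v in p),2,(255,0,255),-1)
cv2.imwrite("pics/m6.png",np.vstack([cv2.resize(m[:360],(533,300)),cv2.resize(a[130:250,250:430],(533,300))]))
```

```text
[ 0.58939119 -0.06030127  0.24320477] 0.6023223819796717
```

View pics/m6.png

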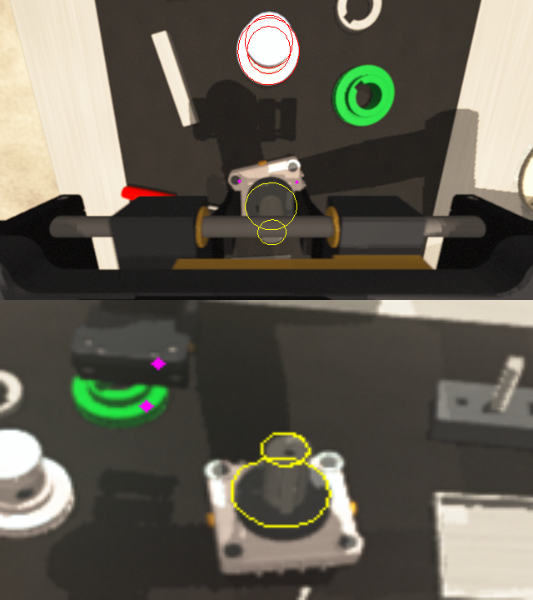

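The overlays line up in the wrist and scene views, so the camera and pulley numbers are consistent. But in the earlier side view the fingertips looked higher than the given 11 mm offset implies, so I will touch the bench at a clear spot to measure the real tip height.

Call:
{"op": "servo_tool", "data": {
  "commands": [
    [[1, 20, 0, 50, 0, 0, 0], [1, 20, 0, 100, 0, 0, 0], [1, 20, 0, 150, 0, 0, 0], [1, 20, 0, 180, 0, 0, 0], [1, 20, 0, 190, 0, 0, 0]]
  ]
}}

```text
time_s: 14.6
tcp_pos: [0.5858, -0.0825, 0.049]
ee_rot: [[-0.003, -1.0, -0.01], [-1.0, 0.003, -0.001], [0.001, 0.01, -1.0]]
wrist_force: [-0.5, 0.6, 0.2]
gripper_width: 0.33
gripper_force: 0.0
```

Call:
{"op": "servo_tool", "data": {
  "commands": [
    [[1, 0, 0, 5, 0, 0, 0], [1, 0, 0, 10, 0, 0, 0], [1, 0, 0, 15, 0, 0, 0], [1, 0, 0, 20, 0, 0, 0], [1, 0, 0, 25, 0, 0, 0]]
  ]
}}

```text
time_s: 15.1
tcp_pos: [0.5903, -0.0805, 0.03]
ee_rot: [[0.0, -1.0, 0.002], [-1.0, -0.0, 0.0], [-0.0, -0.002, -1.0]]
wrist_force: [-0.5, 0.1, 0.6]
gripper_width: 0.007
gripper_force: 0.0
```

Call:
{"op": "servo_tool", "data": {
  "commands": [
    [[1, 0, 0, 2, 0, 0, 0], [1, 0, 0, 4, 0, 0, 0], [1, 0, 0, 6, 0, 0, 0], [1, 0, 0, 8, 0, 0, 0], [1, 0, 0, 9, 0, 0, 0]]
  ]
}}

```text
time_s: 15.6
tcp_pos: [0.5896, -0.0807, 0.0201]
ee_rot: [[0.0, -1.0, -0.0], [-1.0, -0.0, -0.0], [0.0, 0.0, -1.0]]
wrist_force: [-0.1, -0.6, -0.5]
gripper_width: 0.001
gripper_force: 0.0
```

Call:
{"op": "servo_tool", "data": {
  "commands": [
    [[1, 0, 0, 2, 0, 0, 0], [1, 0, 0, 4, 0, 0, 0], [1, 0, 0, 6, 0, 0, 0], [1, 0, 0, 7, 0, 0, 0], [1, 0, 0, 7, 0, 0, 0]]
  ]
}}

```text
time_s: 16.1
tcp_pos: [0.5896, -0.0807, 0.013]
ee_rot: [[-0.0, -1.0, -0.0], [-1.0, 0.0, -0.0], [0.0, 0.0, -1.0]]
wrist_force: [-0.1, -0.1, 0.3]
gripper_width: 0.008
gripper_force: 0.0
```

Call:
{"op": "servo_tool", "data": {
  "commands": [
    [[1, 0, 0, 1, 0, 0, 0], [1, 0, 0, 2, 0, 0, 0], [1, 0, 0, 3, 0, 0, 0], [1, 0, 0, 3, 0, 0, 0], [1, 0, 0, 3, 0, 0, 0]]
  ]
}}

```text
time_s: 16.6
tcp_pos: [0.5897, -0.0807, 0.0103]
ee_rot: [[0.0, -1.0, -0.0], [-1.0, -0.0, -0.0], [0.0, 0.0, -1.0]]
wrist_force: [0.1, 0.6, -1.2]
gripper_width: 0.005
gripper_force: 0.0
```

Call:
{"op": "servo_tool", "data": {
  "commands": [
    [[1, 0, 0, 1, 0, 0, 0], [1, 0, 0, 2, 0, 0, 0], [1, 0, 0, 3, 0, 0, 0], [1, 0, 0, 3, 0, 0, 0], [1, 0, 0, 3, 0, 0, 0]]
  ]
}}

```text
time_s: 17.1
tcp_pos: [0.5896, -0.0807, 0.0072]
ee_rot: [[0.0, -1.0, -0.0], [-1.0, -0.0, -0.0], [0.0, 0.0, -1.0]]
wrist_force: [0.3, -0.8, -0.5]
gripper_width: 0.005
gripper_force: 0.0
```

Run:
```python
from h import *
print(r.sense()["tcp_pos"],r.sense()["wrist_force"])
d=cap("side");c=cap("scene")
s=r.sense();T=np.array(s["tcp_pos"]);out=[]
for cc,u0,v0 in((d,270,120),(c,250,110)):
    a=crop(cc,u0,v0,100,150,4)
    for z,col in((-.011,(255,0,255)),(0,(0,255,255)),(.021,(0,255,0))):
        p=(proj(cc,T+[0,0,z])[0]-(u0,v0))*4;cv2.circle(a,tuple(int(v) for v in p),3,col,-1)
    out.append(a)
cv2.imwrite("pics/m7.png",np.hstack(out))
```

```text
[ 0.58964387 -0.08070409  0.00721215] [ 0.25856765 -0.78751483 -0.4655821 ]
```

View pics/m7.png

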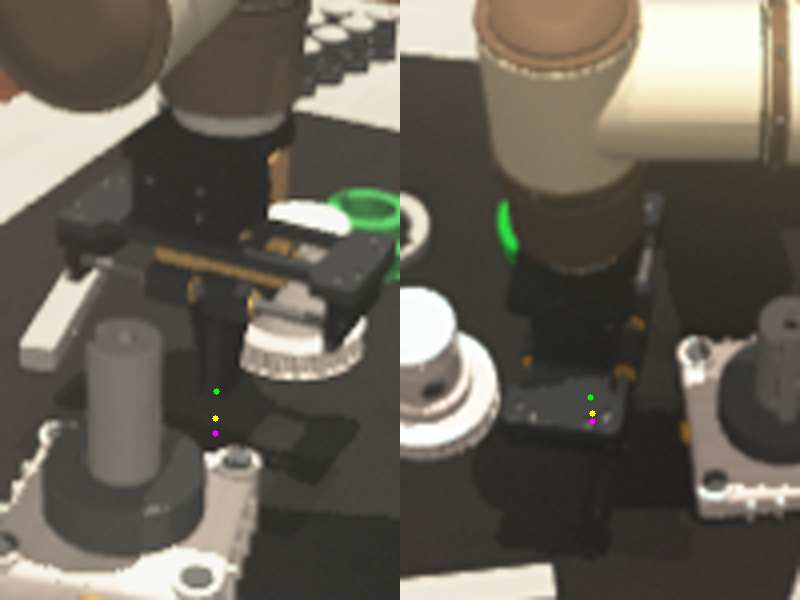

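The side view shows the finger ending near the green dot, i.e. about 30 mm above where the reported pose puts it. I will descend gently until contact to get the true offset.

Call:
{"op": "servo_tool", "data": {
  "commands": [
    [[1, 0, 0, 4, 0, 0, 0], [1, 0, 0, 8, 0, 0, 0], [1, 0, 0, 12, 0, 0, 0], [1, 0, 0, 16, 0, 0, 0], [1, 0, 0, 16, 0, 0, 0]]
  ]
}}

```text
time_s: 17.7
tcp_pos: [0.5891, -0.0807, -0.0096]
ee_rot: [[-0.0, -1.0, -0.002], [-1.0, 0.0, -0.0], [0.0, 0.002, -1.0]]
wrist_force: [-0.3, -0.9, -0.0]
gripper_width: 0.007
gripper_force: 0.0
```

Call:
{"op": "servo_tool", "data": {
  "commands": [
    [[1, 0, 0, 2, 0, 0, 0], [1, 0, 0, 4, 0, 0, 0], [1, 0, 0, 6, 0, 0, 0], [1, 0, 0, 7, 0, 0, 0], [1, 0, 0, 7, 0, 0, 0]]
  ]
}}

```text
time_s: 18.2
tcp_pos: [0.5896, -0.0807, -0.0159]
ee_rot: [[-0.0, -1.0, -0.0], [-1.0, 0.0, -0.0], [0.0, 0.0, -1.0]]
wrist_force: [0.4, -0.0, 0.2]
gripper_width: 0.006
gripper_force: 0.0
```

Call:
{"op": "servo_tool", "data": {
  "commands": [
    [[1, 0, 0, 1, 0, 0, 0], [1, 0, 0, 2, 0, 0, 0], [1, 0, 0, 3, 0, 0, 0], [1, 0, 0, 4, 0, 0, 0], [1, 0, 0, 4, 0, 0, 0]]
  ]
}}

```text
time_s: 18.7
tcp_pos: [0.5895, -0.0807, -0.0199]
ee_rot: [[0.0, -1.0, -0.0], [-1.0, -0.0, -0.0], [0.0, 0.0, -1.0]]
wrist_force: [0.9, -0.6, -0.3]
gripper_width: 0.004
gripper_force: 0.0
```

Call:
{"op": "servo_tool", "data": {
  "commands": [
    [[1, 0, 0, 1, 0, 0, 0], [1, 0, 0, 2, 0, 0, 0], [1, 0, 0, 3, 0, 0, 0], [1, 0, 0, 3, 0, 0, 0], [1, 0, 0, 3, 0, 0, 0]]
  ]
}}

```text
time_s: 19.2
tcp_pos: [0.5897, -0.0807, -0.0228]
ee_rot: [[0.0, -1.0, -0.0], [-1.0, -0.0, -0.0], [0.0, 0.0, -1.0]]
wrist_force: [0.7, -0.6, 0.3]
gripper_width: 0.003
gripper_force: 0.0
```

Call:
{"op": "servo_tool", "data": {
  "commands": [
    [[1, 0, 0, 1, 0, 0, 0], [1, 0, 0, 2, 0, 0, 0], [1, 0, 0, 3, 0, 0, 0], [1, 0, 0, 3, 0, 0, 0], [1, 0, 0, 3, 0, 0, 0]]
  ]
}}

```text
time_s: 19.7
tcp_pos: [0.5898, -0.0807, -0.0249]
ee_rot: [[0.0, -1.0, 0.0], [-1.0, -0.0, -0.0], [0.0, -0.0, -1.0]]
wrist_force: [-1.6, 0.2, 5.7]
gripper_width: 0.006
gripper_force: 2.7
```

Contact at a reported z of about -0.0247, so the fingertips really sit 24.7 mm above the reported TCP (all tool heights read about 36 mm low). I will use tip z = reported z + 0.0247 from here, and redo the piston grasp with that.

Call:
{"op": "servo_tool", "data": {
  "commands": [
    [[1, 0, 0, -30, 0, 0, 0], [0, 0, 0, -80, 0, 0, 0], [0, 0, 0, -130, 0, 0, 0], [0, 0, 0, -155, 0, 0, 0], [0, 0, 0, -155, 0, 0, 0]]
  ]
}}

```text
time_s: 20.2
tcp_pos: [0.5928, -0.0806, 0.1345]
ee_rot: [[0.001, -1.0, 0.01], [-1.0, -0.001, 0.0], [-0.0, -0.01, -1.0]]
wrist_force: [0.5, 0.2, 0.3]
gripper_width: 0.279
gripper_force: 0.0
```

Call:
{"op": "servo_tool", "data": {
  "commands": [
    [[0, 40, 0, 0, 0, 0, 0], [0, 80, 0, 0, 0, 0, 0], [0, 115, 0, 0, 0, 0, 0], [0, 124, 1, 0, 0, 0, 0], [0, 124, 1, 0, 0, 0, 0]]
  ]
}}

```text
time_s: 20.7
tcp_pos: [0.5877, -0.2058, 0.1278]
ee_rot: [[-0.003, -1.0, -0.002], [-1.0, 0.003, 0.001], [-0.001, 0.002, -1.0]]
wrist_force: [0.4, -0.1, 0.1]
gripper_width: 0.749
gripper_force: 0.0
```

Call:
{"op": "servo_tool", "data": {
  "commands": [
    [[0, 0, 0, 0, 0, 0, 0], [0, 0, 0, 30, 0, 0, 0], [0, 0, 0, 60, 0, 0, 0], [0, 0, 0, 85, 0, 0, 0], [0, 0, 0, 100, 0, 0, 0]]
  ]
}}

```text
time_s: 21.2
tcp_pos: [0.5874, -0.2027, 0.0269]
ee_rot: [[0.002, -1.0, -0.004], [-1.0, -0.002, 0.001], [-0.001, 0.004, -1.0]]
wrist_force: [0.5, 0.1, 0.4]
gripper_width: 0.998
gripper_force: 0.0
```

Call:
{"op": "servo_tool", "data": {
  "commands": [
    [[1, 0, 0, 0, 0, 0, 0], [1, 0, 0, 0, 0, 0, 0], [1, 0, 0, 0, 0, 0, 0], [1, 0, 0, 0, 0, 0, 0], [1, 0, 0, 0, 0, 0, 0]]
  ]
}}

```text
time_s: 21.7
tcp_pos: [0.5896, -0.2045, 0.0306]
ee_rot: [[0.0, -1.0, 0.003], [-1.0, -0.0, -0.0], [0.0, -0.003, -1.0]]
wrist_force: [0.9, 1.4, 3.5]
gripper_width: 0.706
gripper_force: 30.0
```

Call:
{"op": "servo_tool", "data": {
  "commands": [
    [[1, 0, 0, 0, 0, 0, 0], [1, 0, 0, 0, 0, 0, 0], [1, 0, 0, 0, 0, 0, 0], [1, 0, 0, 0, 0, 0, 0], [1, 0, 0, 0, 0, 0, 0]]
  ]
}}

```text
time_s: 22.2
tcp_pos: [0.5897, -0.2045, 0.0306]
ee_rot: [[0.0, -1.0, 0.002], [-1.0, -0.0, -0.0], [0.0, -0.002, -1.0]]
wrist_force: [0.3, 2.8, 5.7]
gripper_width: 0.703
gripper_force: 30.0
```

Grip is firm now (opening 61 mm, 30 N). Lifting and carrying the piston over to the tray.

Call:
{"op": "servo_tool", "data": {
  "commands": [
    [[1, 0, 0, -5, 0, 0, 0], [1, 0, 0, -25, 0, 0, 0], [1, 0, 0, -60, 0, 0, 0], [1, 0, 0, -95, 0, 0, 0], [1, 0, 0, -132, 0, 0, 0]]
  ]
}}

```text
time_s: 22.7
tcp_pos: [0.5874, -0.2048, 0.1613]
ee_rot: [[-0.001, -1.0, -0.003], [-1.0, 0.001, 0.001], [-0.001, 0.003, -1.0]]
wrist_force: [1.3, 0.2, -1.7]
gripper_width: 0.705
gripper_force: 30.0
```

Call:
{"op": "servo_tool", "data": {
  "commands": [
    [[1, -20, 0, 0, 0, 0, 0], [1, -50, 0, 0, 0, 0, 0], [1, -85, 0, 0, 0, 0, 0], [1, -120, 0, 0, 0, 0, 0], [1, -155, 0, 0, 0, 0, 0]]
  ]
}}

```text
time_s: 23.2
tcp_pos: [0.5876, -0.0488, 0.1604]
ee_rot: [[-0.001, -1.0, -0.002], [-1.0, 0.001, -0.0], [0.0, 0.002, -1.0]]
wrist_force: [-0.0, -0.7, -1.2]
gripper_width: 0.705
gripper_force: 30.0
```

Call:
{"op": "servo_tool", "data": {
  "commands": [
    [[1, -35, 0, 0, 0, 0, 0], [1, -70, 0, 0, 0, 0, 0], [1, -105, 0, 0, 0, 0, 0], [1, -140, -3, 0, 0, 0, 0], [1, -175, -6, 0, 0, 0, 0]]
  ]
}}

```text
time_s: 23.7
tcp_pos: [0.5938, 0.1262, 0.1605]
ee_rot: [[-0.001, -1.0, -0.002], [-1.0, 0.001, -0.001], [0.001, 0.002, -1.0]]
wrist_force: [0.8, -0.1, -1.2]
gripper_width: 0.702
gripper_force: 30.0
```

Call:
{"op": "servo_tool", "data": {
  "commands": [
    [[1, -35, -2, 0, 0, 0, 0], [1, -70, -4, 0, 0, 0, 0], [1, -105, -6, 0, 0, 0, 0], [1, -124, -6, 0, 0, 0, 0], [1, -127, -6, 0, 0, 0, -0.1]]
  ]
}}

```text
time_s: 24.2
tcp_pos: [0.6, 0.2541, 0.16]
ee_rot: [[0.104, -0.995, -0.002], [-0.995, -0.104, -0.001], [0.001, 0.002, -1.0]]
wrist_force: [-0.4, -0.5, -3.1]
gripper_width: 0.705
gripper_force: 30.0
```

Call:
{"op": "servo_tool", "data": {
  "commands": [
    [[1, 0, 0, 30, 0, 0, 0], [1, 0, 0, 70, 0, 0, 0], [1, 0, 0, 110, 0, 0, 0], [1, 0, 0, 140, 0, 0, 0], [1, 0, 0, 155, 0, 0, 0]]
  ]
}}

```text
time_s: 24.7
tcp_pos: [0.5983, 0.2501, 0.0023]
ee_rot: [[0.098, -0.995, -0.006], [-0.995, -0.098, -0.004], [0.003, 0.007, -1.0]]
wrist_force: [-0.4, 0.1, -1.2]
gripper_width: 0.706
gripper_force: 30.0
```

Call:
{"op": "servo_tool", "data": {
  "commands": [
    [[1, 0, 0, 3, 0, 0, 0], [1, 0, 0, 6, 0, 0, 0], [1, 0, 0, 8, 0, 0, 0], [1, 0, 0, 10, 0, 0, 0], [1, 0, 0, 10, 0, 0, 0]]
  ]
}}

```text
time_s: 25.2
tcp_pos: [0.601, 0.2526, -0.0028]
ee_rot: [[0.1, -0.995, 0.001], [-0.995, -0.1, 0.001], [-0.001, -0.001, -1.0]]
wrist_force: [0.1, 0.4, -2.0]
gripper_width: 0.708
gripper_force: 30.0
```

Call:
{"op": "servo_tool", "data": {
  "commands": [
    [[1, 0, 0, 1, 0, 0, 0], [0.8, 0, 0, 1, 0, 0, 0], [0.4, 0, 0, 1, 0, 0, 0], [0.2, 0, 0, 1, 0, 0, 0], [0.15, 0, 0, 1, 0, 0, 0]]
  ]
}}

```text
time_s: 25.7
tcp_pos: [0.6009, 0.2525, -0.0047]
ee_rot: [[0.1, -0.995, 0.001], [-0.995, -0.1, 0.0], [-0.0, -0.001, -1.0]]
wrist_force: [0.8, -0.9, -0.3]
gripper_width: 0.806
gripper_force: 0.0
```

Call:
{"op": "servo_tool", "data": {
  "commands": [
    [[0.15, 0, 0, 0, 0, 0, 0], [0, 0, 0, -10, 0, 0, 0], [0, 0, 0, -40, 0, 0, 0], [0, 0, 0, -80, 0, 0, 0], [0, 0, 0, -130, 0, 0, 0]]
  ]
}}

```text
time_s: 26.2
tcp_pos: [0.5996, 0.2516, 0.1253]
ee_rot: [[0.1, -0.995, -0.003], [-0.995, -0.1, -0.002], [0.002, 0.004, -1.0]]
wrist_force: [1.0, 1.6, 0.9]
gripper_width: 0.993
gripper_force: 0.0
```

Call:
{"op": "servo_tool", "data": {
  "commands": [
    [[0, 0, 40, -50, 0, 0, 0], [0, -10, 80, -72, 0, 0, 0], [0, -15, 125, -72, 0, 0, 0], [0, -20, 180, -72, 0, 0, 0.05], [0, -20, 180, -72, 0, 0, 0.1]]
  ]
}}

```text
time_s: 26.7
tcp_pos: [0.4155, 0.2531, 0.1986]
ee_rot: [[0.0, -1.0, -0.0], [-1.0, -0.0, 0.001], [-0.001, 0.0, -1.0]]
wrist_force: [0.6, 1.9, 1.0]
gripper_width: 1.001
gripper_force: 0.0
```

Call:
{"op": "servo_tool", "data": {
  "commands": [
    [[0, 0, 0, 0, 0, 0, 0], [0, 0, 0, 0, 0, 0, 0], [0, 0, 0, 0, 0, 0, 0], [0, 0, 0, 0, 0, 0, 0], [0, 0, 0, 0, 0, 0, 0]]
  ]
}}

```text
time_s: 27.2
tcp_pos: [0.4202, 0.2541, 0.1968]
ee_rot: [[-0.001, -1.0, -0.001], [-1.0, 0.001, -0.001], [0.001, 0.001, -1.0]]
wrist_force: [-0.9, 0.2, -0.7]
gripper_width: 1.0
gripper_force: 0.0
```

Run:
```python
from h import *
s=r.sense();print(s["tcp_pos"],yaw(np.array(s["ee_rot"])))
w=cap("wrist");c=cap("scene")
np.savez("wk.npz",**{k:w[k] for k in("pixels","K","R","t")})
cv2.imwrite("pics/m8.png",np.vstack([cv2.resize(w["pixels"][:340,:,::-1],(640,340)),cv2.resize(crop(c,330,150,160,60,4),(640,240))]))
```

```text
[0.42022832 0.25413135 0.19677651] -90.04687373387864
```

View pics/m8.png

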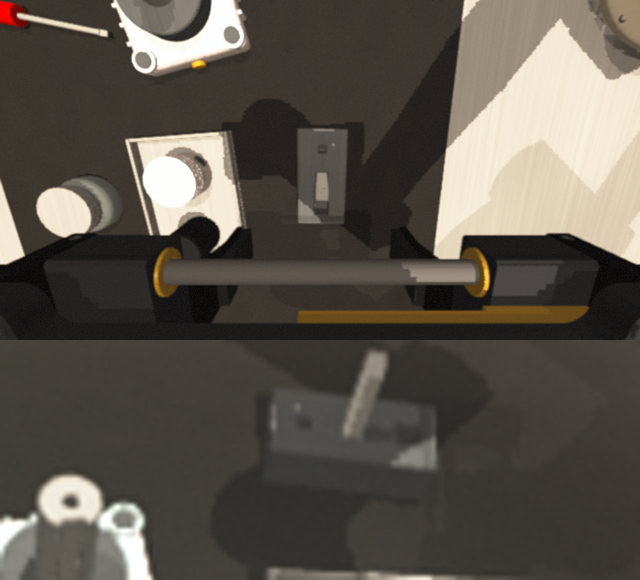

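Wrist view: key standing in the rack's middle hole, foot about (322,172), top about (320,207). Jaws are symmetric about u=320 at v≈243, so the tool's y is centred. Piston (175,180) and cap (200,235) both stand in the tray. Now fitting the key position numerically.

```bash
cat >> h.py <<'E'
def prism(shape,c,x,y,z0,z1,hx,hy,a):
    a=np.radians(a);e=np.array([[i*hx,j*hy] for i in(-1,1) for j in(-1,1)])@np.array([[np.cos(a),np.sin(a)],[-np.sin(a),np.cos(a)]])+[x,y]
    P=np.vstack([np.c_[e,np.full(4,z0)],np.c_[e,np.full(4,z1)]])
    m=np.zeros(shape,np.uint8);cv2.fillConvexPoly(m,cv2.convexHull((proj(c,P)*16).round().astype(np.int32)),1,shift=4);return m>0
def nm(cost,p0,st):
    p0=np.array(p0,float);sx=np.vstack([p0]+[p0+np.eye(len(p0))[i]*st[i] for i in range(len(p0))])
    q=minimize(cost,p0,method="Nelder-Mead",options=dict(initial_simplex=sx,xatol=5e-5,fatol=1e-4,maxiter=400));return q.x,q.fun
def iou(a,b): return (a&b).sum()/max(1,(a|b).sum())
E
python3 - <<'E'
from h import *
w=dict(np.load("wk.npz"));g=w["pixels"].astype(int).mean(2)
print(g[160:224:4,306:340:3].round().astype(int))
E
```

```text
[[ 79  82  81  80  82  80  79  82  80  82  82  80]
 [ 80  82  81  81  79  80  80  80  79  83  81  83]
 [ 81  80  80  81  80  78  77  80  80  83  82  82]
 [ 79  81  81  69  97  99 100  69  80  82  81  81]
 [ 79  79  80  72 142 146 144  89  82  81  81  81]
 [ 81  80  78  73 142 144 145 110  78  79  79  81]
 [ 78  81  81  82 143 147 146 124  79  79  80  81]
 [ 79  80  77  85 142 142 127 131  79  80  79  80]
 [ 78  79  75  93 143 140 143 132  79  80  78  81]
 [ 80  80  76  94 141 141 141 129  76  79  78  80]
 [ 80  80  79  76 111 115 118 101  79  79  80  80]
 [ 90  81  77  87  79  77  76  56  78  79  78  81]
 [138 117  78  60  63  65  68  53  78  80  79  80]
 [136 138 130  53  48  47  49  47  80  79  77  78]
 [123 123 121 114  67  60  58  59  62  61  63  63]
 [119 122 121 121 120  64  64  62  61  61  60  61]]
```

Run:
```python
from h import *
w=dict(np.load("wk.npz"));g=w["pixels"].astype(int).mean(2)
for z in(.04,.12):print(z,proj(w,[[.42+i*.006,.254+j*.006,z] for i in(-1,1) for j in (-1,1)]).round(1).tolist())
roi=np.zeros(g.shape,bool);roi[164:206,311:336]=1
m=(g>108)&roi
cost=lambda p:1-iou(prism(g.shape,w,p[0],p[1],.04,.12,.006,.006,p[2])&roi,m)
print(nm(cost,[.42,.254,0],[.006,.006,4]))
# rack outline: brighter top
R=(g>72)&(g<95);R[:120]=0;R[228:]=0;R[:,:290]=0;R[:,355:]=0
R=cv2.morphologyEx((R|m).astype(np.uint8),cv2.MORPH_CLOSE,np.ones((9,9)))
cs=max(cv2.findContours(R,cv2.RETR_EXTERNAL,cv2.CHAIN_APPROX_NONE)[0],key=cv2.contourArea)
b=cv2.boxPoints(cv2.minAreaRect(cs));q=np.array([ray(w,*p,.04) for p in b]);print(b.round(1).tolist(),q.round(4).tolist(),q.mean(0))
```

```text
0.04 [[325.9, 177.3], [325.9, 186.6], [316.3, 177.3], [316.4, 186.6]]
0.12 [[327.4, 193.9], [327.3, 205.7], [315.1, 193.9], [315.2, 205.7]]
(array([0.41925046, 0.24825617, 1.82261071]), np.float64(0.0806916426512968))
[[298.0, 128.0], [346.0, 128.0], [346.0, 223.0], [298.0, 223.0]] [[0.4474, 0.1882, 0.04], [0.3903, 0.1883, 0.04], [0.3875, 0.309, 0.04], [0.4503, 0.3089, 0.04]] [0.41887484 0.24859825 0.04      ]
```

Call:
{"op": "servo_tool", "data": {
  "commands": [
    [[0, 6, 1, 30, 0, 0, 0], [0, 6, 1, 70, 0, 0, 0], [0, 6, 1, 100, 0, 0, 0], [0, 6, 1, 115, 0, 0, 0], [0, 6, 1, 117, 0, 0, 0]]
  ]
}}

```text
time_s: 27.8
tcp_pos: [0.4176, 0.2469, 0.0781]
ee_rot: [[-0.0, -1.0, -0.004], [-1.0, 0.0, -0.004], [0.004, 0.004, -1.0]]
wrist_force: [0.1, -0.5, 0.4]
gripper_width: 1.002
gripper_force: 0.0
```

Call:
{"op": "servo_tool", "data": {
  "commands": [
    [[1, 0, 0, 0, 0, 0, 0], [1, 0, 0, 0, 0, 0, 0], [1, 0, 0, 0, 0, 0, 0], [1, 0, 0, 0, 0, 0, 0], [1, 0, 0, 0, 0, 0, 0]]
  ]
}}

```text
time_s: 28.3
tcp_pos: [0.4188, 0.2485, 0.0809]
ee_rot: [[0.0, -1.0, 0.001], [-1.0, -0.0, 0.001], [-0.001, -0.001, -1.0]]
wrist_force: [0.5, -0.2, 0.4]
gripper_width: 0.632
gripper_force: 0.0
```

Call:
{"op": "servo_tool", "data": {
  "commands": [
    [[1, 0, 0, 0, 0, 0, 0], [1, 0, 0, 0, 0, 0, 0], [1, 0, 0, 0, 0, 0, 0], [1, 0, 0, 0, 0, 0, 0], [1, 0, 0, 0, 0, 0, 0]]
  ]
}}

```text
time_s: 28.8
tcp_pos: [0.4186, 0.2483, 0.0803]
ee_rot: [[0.0, -1.0, -0.0], [-1.0, -0.0, -0.0], [0.0, 0.0, -1.0]]
wrist_force: [-0.2, -0.1, -0.3]
gripper_width: 0.173
gripper_force: 0.0
```

Call:
{"op": "servo_tool", "data": {
  "commands": [
    [[1, 0, 0, 0, 0, 0, 0], [1, 0, 0, 0, 0, 0, 0], [1, 0, 0, 0, 0, 0, 0], [1, 0, 0, 0, 0, 0, 0], [1, 0, 0, 0, 0, 0, 0]]
  ]
}}

```text
time_s: 29.3
tcp_pos: [0.4186, 0.2482, 0.0803]
ee_rot: [[-0.0, -1.0, 0.0], [-1.0, 0.0, -0.0], [0.0, -0.0, -1.0]]
wrist_force: [-0.1, 0.0, -1.2]
gripper_width: 0.133
gripper_force: 30.0
```

Call:
{"op": "servo_tool", "data": {
  "commands": [
    [[1, 0, 0, -10, 0, 0, 0], [1, 0, 0, -40, 0, 0, 0], [1, 0, 0, -80, 0, 0, 0], [1, 0, 0, -120, 0, 0, 0], [1, 0, 0, -150, 0, 0, 0]]
  ]
}}

```text
time_s: 29.8
tcp_pos: [0.4189, 0.2484, 0.2337]
ee_rot: [[0.0, -1.0, 0.002], [-1.0, -0.0, 0.002], [-0.002, -0.002, -1.0]]
wrist_force: [0.2, 0.4, -1.5]
gripper_width: 0.136
gripper_force: 30.0
```

Call:
{"op": "servo_tool", "data": {
  "commands": [
    [[1, 25, -30, 0, 0, 0, 0], [1, 50, -60, 0, 0, 0, 0], [1, 80, -95, 0, 0, 0, 0], [1, 110, -130, 0, 0, 0, 0], [1, 138, -164, 0, 0, 0, 0]]
  ]
}}

```text
time_s: 30.3
tcp_pos: [0.5834, 0.1088, 0.2309]
ee_rot: [[-0.0, -1.0, -0.0], [-1.0, 0.0, 0.0], [-0.0, 0.0, -1.0]]
wrist_force: [0.1, 1.0, -0.8]
gripper_width: 0.137
gripper_force: 30.0
```

Call:
{"op": "servo_tool", "data": {
  "commands": [
    [[1, 0, 0, 0, 0, 0, 0], [1, 0, 0, 0, 0, 0, 0], [1, 0, 0, 0, 0, 0, 0], [1, 0, 0, 0, 0, 0, 0], [1, 0, 0, 0, 0, 0, 0]]
  ]
}}

```text
time_s: 30.8
tcp_pos: [0.5819, 0.1111, 0.2308]
ee_rot: [[0.002, -1.0, 0.0], [-1.0, -0.002, 0.0], [-0.0, -0.0, -1.0]]
wrist_force: [-0.3, 0.1, -0.8]
gripper_width: 0.13
gripper_force: 30.0
```

Run:
```python
from h import *
s=r.sense();print(s["tcp_pos"],s["gripper_width"],s["gripper_force"])
w=cap("wrist");np.savez("ws.npz",tcp=s["tcp_pos"],rot=s["ee_rot"],**{k:w[k] for k in("pixels","K","R","t")})
print(proj(w,[[.583,.05,.14],[.583,.05,.06],np.array(s["tcp_pos"])-[0,0,.0703]]).round(1).tolist())
cv2.imwrite("pics/m9.png",crop(w,250,80,140,150,4)[:600])
```

```text
[0.58194479 0.11113193 0.23081973] 0.13028506685679825 29.987749527208507
[[320.1, 135.2], [320.3, 131.4], [321.1, 201.8]]
```

View pics/m9.png

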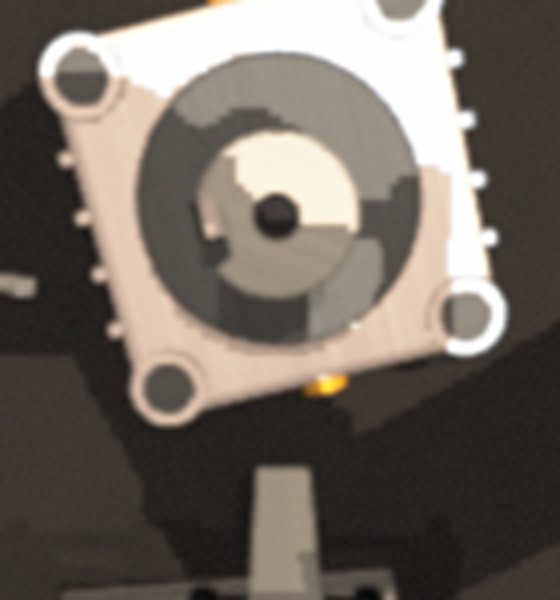

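Close-up: shaft end centre at about pixel (319,133.5), and the keyway is the notch on the left at (302.5,137), so it faces roughly world +x turned about 13°. The held key hangs straight, with its foot edge at (320,197). Computing the exact offsets now.

```bash
cat > stand.py <<'E'
from h import *
def shaft_fit(w,p0=(.583,.05),mask_fn=None):
    pass
w=dict(np.load("ws.npz"));g=w["pixels"].astype(int).mean(2);T=w["tcp"]
H=np.array([(80,75),(168,388),(468,313),(402,3)])/4+[250,80]
q=np.array([ray(w,*p,.030)[:2] for p in H]);print("holes",q.round(4).tolist(),q.mean(0).round(4))
e=[q[1]-q[0],q[2]-q[1],q[3]-q[2],q[0]-q[3]];print([(np.linalg.norm(v).round(4),(np.degrees(np.arctan2(v[1],v[0]))%90).round(2)) for v in e])
# shaft end: edge points by radial gradient search, fit circle in world plane z=.14-.0007
gs=cv2.GaussianBlur(g.astype(np.float32),(0,0),.8)
cx,cy=ray(w,319.2,133.5,.14)[:2]
for it in range(4):
    pts=[]
    for a in np.radians(np.arange(0,360,4)):
        rr=np.arange(.0165,.0235,.0002)
        uv=proj(w,np.c_[cx+rr*np.cos(a),cy+rr*np.sin(a),0*rr+.139]).astype(np.float32)
        v=cv2.remap(gs,uv[:,:1],uv[:,1:],cv2.INTER_LINEAR)[:,0];d=np.abs(np.gradient(v));k=d.argmax()
        if d[k]>1.2:pts.append((cx+rr[k]*np.cos(a),cy+rr[k]*np.sin(a)))
    P=np.array(pts);A=np.c_[2*P,np.ones(len(P))]
    for _ in range(5):
        s=np.linalg.lstsq(A,(P**2).sum(1),rcond=None)[0];R=np.sqrt(s[2]+s[0]**2+s[1]**2);res=np.abs(np.hypot(*(P-s[:2]).T)-R);k=res<max(.0006,np.percentile(res,85));P=P[k];A=A[k]
    cx,cy=s[:2]
print("shaft",cx,cy,"R",R,len(P),"tcp",T)
m=g>100;roi=np.zeros(g.shape,bool);roi[180:219,300:345]=1
zf=T[2]-.0703
cost=lambda p:1-iou(prism(g.shape,w,T[0]+p[0],T[1]+p[1],zf+.0006,zf+.1,.006,.006,0)&roi,m&roi)
print("key off",nm(cost,[0,0],[.003,.003]))
hx=g[90:215:1][:,:]
print((m&roi)[190:219:4,308:334].astype(int))
E
python3 stand.py
```

```text
holes [[0.6488, 0.0099], [0.6229, 0.1139], [0.5184, 0.0874], [0.5443, -0.0121]] [0.5836 0.0498]
[(np.float64(0.1072), np.float64(13.99)), (np.float64(0.1078), np.float64(14.26)), (np.float64(0.1028), np.float64(14.58)), (np.float64(0.1068), np.float64(11.88))]
shaft 0.5843617233603583 0.048309043288987885 R 0.019542288002359756 64 tcp [0.58194479 0.11113193 0.23081973]
key off (array([0.00049305, 0.00113802]), np.float64(0.0722543352601156))
[[0 0 0 0 0 0 0 0 0 0 0 0 0 0 0 0 0 0 0 0 0 0 0 0 0 0]
 [0 0 0 0 0 0 0 0 0 0 0 0 0 0 0 0 0 0 0 0 0 0 0 0 0 0]
 [0 0 0 0 0 0 1 1 1 1 1 1 1 1 1 1 1 1 1 0 0 0 0 0 0 0]
 [0 0 0 0 0 0 1 1 1 1 1 1 1 1 1 1 1 1 1 1 0 0 0 0 0 0]
 [0 0 0 0 0 0 1 1 1 1 1 1 1 1 1 1 1 1 1 1 0 0 0 0 0 0]
 [0 0 0 0 0 0 1 1 1 1 1 1 1 1 1 1 1 1 1 1 1 0 0 0 0 0]
 [0 0 0 0 0 1 1 1 1 1 1 1 1 1 1 1 1 1 1 1 1 0 0 0 0 0]
 [0 0 0 0 0 1 1 1 1 1 1 1 1 1 1 1 1 1 1 1 0 0 0 0 0 0]]
```

Call:
{"op": "servo_tool", "data": {
  "commands": [
    [[1, 15, -5, 0, 0, 0, -0.06], [1, 30, -11, 0, 0, 0, -0.12], [1, 45, -16, 0, 0, 0, -0.18], [1, 59, -21.5, 5, 0, 0, -0.244], [1, 59, -21.5, 11, 0, 0, -0.244]]
  ]
}}

```text
time_s: 31.35
tcp_pos: [0.6044, 0.0505, 0.2195]
ee_rot: [[0.241, -0.971, 0.001], [-0.971, -0.241, 0.0], [0.0, -0.001, -1.0]]
wrist_force: [-0.6, -0.4, -2.2]
gripper_width: 0.132
gripper_force: 30.0
```

Call:
{"op": "servo_tool", "data": {
  "commands": [
    [[1, 0, 0, 0, 0, 0, 0], [1, 0, 0, 0, 0, 0, 0], [1, 0, 0, 0, 0, 0, 0], [1, 0, 0, 0, 0, 0, 0], [1, 0, 0, 0, 0, 0, 0]]
  ]
}}

```text
time_s: 31.85
tcp_pos: [0.6041, 0.0516, 0.2196]
ee_rot: [[0.242, -0.97, 0.0], [-0.97, -0.242, 0.0], [-0.0, -0.0, -1.0]]
wrist_force: [0.0, 0.1, -1.2]
gripper_width: 0.13
gripper_force: 30.0
```

```bash
cat > m.py <<'E'
from h import *
s=r.sense();w=cap("wrist");T=np.array(s["tcp_pos"]);a=yaw(np.array(s["ee_rot"]));print("tcp",T.round(4),"yaw",a.round(2))
np.savez("wp.npz",tcp=T,rot=s["ee_rot"],**{k:w[k] for k in("pixels","K","R","t")})
g=w["pixels"].astype(int).mean(2)
print("proj shaft",proj(w,[[.584,.049,.14],[.6038,.0533,.15]]).round(1))
print(g[150:226:3,296:356:3].round().astype(int))
E
python3 m.py
```

```text
tcp [0.6041 0.0516 0.2196] yaw -75.99
proj shaft [[341.1 201.3]
 [320.6 203.7]]
[[201 205 205 205 204 207 210 185  75  67  78  82  81 137 142 143 142 136
   97 136]
 [204 205 206 207 205 206 151  62  78  81  83  80  82 137 141 145 145 144
  143 115]
 [204 205 207 205 204 141  67  80  79  79  79  81  79 135 142 145 143 145
  144  94]
 [203 205 207 205 159  67  80  81  80  79  80  80  82 125 142 144 142 144
  143 119]
 [204 205 206 204  78  80  81  79  79  79  79  80  79  81  86 132 141 143
  141  92]
 [204 204 207 151  73  80  78  79  79  78  82  79  81  80  78  80 124 112
   85  79]
 [203 203 205  82  78  78  78  78  77  80  80  80  85  85  87  84  82  78
   80  80]
 [203 204 193  76  78  79  81  80  78  79  80  82  85  86  86  88  89  84
  106  81]
 [203 206 155  79  77  81  80  79  75  76  79  81  82  85  87  88  87  87
   89  85]
 [204 204 111  79  76  80  77 101 102  94  78  81  84  86  86  86  88  87
   84  81]
 [204 201  91  79  77  80  79 198 162 102  79  81  83  85  92  97  98  88
   88 114]
 [204 197  89  79  76  79  78 124 106 108  77  84 121 137 144 140 190 223
  171  93]

[... 490 characters left out ...]
  49 121
  141 145]
 [199 198 161 154 149  71 122 142 146 147 144 138 145 130  86  81  92 146
  142 146]
 [177 162 139 152 154 150 132 143 145 148 144 134 141 144 141 135 159 242
  230 238]
 [101  97 142 132 153 155 145 143 139 147 146 112 106 175 146 149 195 238
  239 237]
 [ 60  60  75 145 151 155 116 117 121 111 117 108 106 227 237 230 238 237
  236 235]
 [ 58  62  65 148 151 154 113 110 110 111 111 135 127 218 220 220 217 222
  199 157]
 [ 58  60  93 148 140 145 112 110 110 111 110 133 140 148 164 166 159 146
  147 143]
 [131 139 140  46  36  46 122 109 110 112 112  94  94  97  81  35  34  34
   32  41]
 [ 39  41  24  31  26  41 110 110 110 113 112  91  28  26  28  21  28  27
   29  36]]
```

```bash
cat > m2.py <<'E'
from h import *
w=dict(np.load("wp.npz"));g=w["pixels"].astype(int).mean(2);T=w["tcp"];a=yaw(w["rot"])
gs=cv2.GaussianBlur(g.astype(np.float32),(0,0),.7)
def circfit(cx,cy,z,r0,r1,angs,th):
    for it in range(5):
        pts=[]
        for t in np.radians(angs):
            rr=np.arange(r0,r1,.0002);uv=proj(w,np.c_[cx+rr*np.cos(t),cy+rr*np.sin(t),0*rr+z]).astype(np.float32)
            v=cv2.remap(gs,uv[:,:1],uv[:,1:],cv2.INTER_LINEAR)[:,0];d=np.abs(np.gradient(v));k=d.argmax()
            if d[k]>th and 0<k<len(rr)-1:pts.append((cx+rr[k]*np.cos(t),cy+rr[k]*np.sin(t)))
        P=np.array(pts)
        for _ in range(4):
            A=np.c_[2*P,np.ones(len(P))];s=np.linalg.lstsq(A,(P**2).sum(1),rcond=None)[0];R=np.sqrt(s[2]+s[0]**2+s[1]**2)
            res=np.abs(np.hypot(*(P-s[:2]).T)-R);P=P[res<max(.0007,np.percentile(res,88))]
        cx,cy=s[:2]
    return cx,cy,R,len(P)
print("shaft end",circfit(.584,.0485,.139,.0165,.0235,[t for t in range(0,360,4) if not -10<((t-14+180)%360-180)<100],1.2))
print("shoulder",circfit(.584,.0485,.06,.040,.050,range(0,360,4),1.5))
dk=(g<60)&(np.hypot(*np.meshgrid(np.arange(640)-341,np.arange(400)-200))<7);v,u=np.nonzero(dk);print("hole",u.mean(),v.mean(),dk.sum(),ray(w,u.mean(),v.mean(),.137))
roi=np.zeros(g.shape,bool);roi[190:209,303:330]=1
zf=T[2]-.0703;m=((g>95)&(g<150))
off=lambda p:T[:2]+(w["rot"]@np.array([p[0],p[1],0]))[:2]
# key left edge / foot edge directly
for v in(202,205,208):print(v,np.abs(np.gradient(gs[v,308:334])).round(0).astype(int).tolist())
print("col",gs[188:206,318].round().astype(int).tolist())
R=w["rot"]
for nmx,q in(("L",.006),("R",-.006)):
    X=[T+R@np.array([.006,q,zz]) for zz in(.0691,.06)];print(nmx,proj(w,X).round(2).tolist())
E
python3 m2.py
```

```text
shaft end (np.float64(0.5845957991099121), np.float64(0.048075413956643887), np.float64(0.0195334082693123), 41)
shoulder (np.float64(0.5857406387252402), np.float64(0.0467744132102389), np.float64(0.04454339955668273), 51)
hole 340.3965517241379 199.4655172413793 58 [0.58472185 0.04807906 0.137     ]
202 [24, 19, 8, 1, 13, 25, 25, 13, 4, 0, 0, 1, 0, 1, 1, 0, 1, 3, 8, 6, 2, 6, 4, 0, 1, 2]
205 [8, 13, 21, 20, 3, 17, 21, 11, 3, 0, 0, 0, 0, 1, 1, 0, 1, 2, 4, 4, 0, 3, 2, 1, 1, 0]
208 [1, 1, 0, 3, 5, 4, 1, 1, 0, 0, 1, 0, 0, 0, 1, 1, 0, 1, 2, 4, 7, 7, 2, 3, 3, 2]
col [54, 59, 61, 62, 62, 64, 68, 76, 95, 122, 139, 144, 144, 144, 144, 144, 144, 144]
L [[327.03, 196.11], [327.24, 198.77]]
R [[314.37, 196.11], [314.15, 198.78]]
```

Call:
{"op": "servo_tool", "data": {
  "commands": [
    [[1, -1.1, 0.5, 0, 0, 0, 0], [1, -1.1, 0.5, 3, 0, 0, 0], [1, -1.1, 0.5, 6, 0, 0, 0], [1, -1.1, 0.5, 9, 0, 0, 0], [1, -1.1, 0.5, 12, 0, 0, 0]]
  ]
}}

```text
time_s: 32.4
tcp_pos: [0.6033, 0.0521, 0.2068]
ee_rot: [[0.242, -0.97, -0.0], [-0.97, -0.242, -0.0], [0.0, 0.0, -1.0]]
wrist_force: [-0.3, -0.1, -1.5]
gripper_width: 0.135
gripper_force: 30.0
```

Call:
{"op": "servo_tool", "data": {
  "commands": [
    [[1, 0, 0, 1, 0, 0, 0], [1, 0, 0, 2, 0, 0, 0], [1, 0, 0, 3, 0, 0, 0], [1, 0, 0, 4, 0, 0, 0], [1, 0, 0, 4, 0, 0, 0]]
  ]
}}

```text
time_s: 32.9
tcp_pos: [0.6033, 0.0522, 0.2032]
ee_rot: [[0.242, -0.97, -0.0], [-0.97, -0.242, -0.0], [-0.0, 0.0, -1.0]]
wrist_force: [0.5, -0.7, -1.7]
gripper_width: 0.138
gripper_force: 30.0
```

Call:
{"op": "servo_tool", "data": {
  "commands": [
    [[1, 0, 0, 6, 0, 0, 0], [1, 0, 0, 12, 0, 0, 0], [1, 0, 0, 18, 0, 0, 0], [1, 0, 0, 24, 0, 0, 0], [1, 0, 0, 30, 0, 0, 0]]
  ]
}}

```text
time_s: 33.4
tcp_pos: [0.6033, 0.0521, 0.1726]
ee_rot: [[0.242, -0.97, -0.0], [-0.97, -0.242, -0.0], [0.0, 0.0, -1.0]]
wrist_force: [-0.3, 0.0, -1.9]
gripper_width: 0.131
gripper_force: 30.0
```

Call:
{"op": "servo_tool", "data": {
  "commands": [
    [[1, 0, 0, 7, 0, 0, 0], [1, 0, 0, 14, 0, 0, 0], [1, 0, 0, 21, 0, 0, 0], [1, 0, 0, 28, 0, 0, 0], [1, 0, 0, 35, 0, 0, 0]]
  ]
}}

```text
time_s: 33.9
tcp_pos: [0.6034, 0.0522, 0.1377]
ee_rot: [[0.242, -0.97, 0.0], [-0.97, -0.242, 0.0], [0.0, -0.0, -1.0]]
wrist_force: [0.5, -0.1, -1.0]
gripper_width: 0.134
gripper_force: 30.0
```

Call:
{"op": "servo_tool", "data": {
  "commands": [
    [[1, 0, 0, 2, 0, 0, 0], [1, 0, 0, 4, 0, 0, 0], [1, 0, 0, 6, 0, 0, 0], [1, 0, 0, 8, 0, 0, 0], [1, 0, 0, 10, 0, 0, 0]]
  ]
}}

```text
time_s: 34.4
tcp_pos: [0.6034, 0.0522, 0.1283]
ee_rot: [[0.242, -0.97, 0.0], [-0.97, -0.242, 0.0], [0.0, -0.0, -1.0]]
wrist_force: [-0.3, -1.0, 0.0]
gripper_width: 0.135
gripper_force: 30.0
```

Call:
{"op": "servo_tool", "data": {
  "commands": [
    [[1, 0, 0, 2, 0, 0, 0], [1, 0, 0, 4, 0, 0, 0], [1, 0, 0, 6, 0, 0, 0], [1, 0, 0, 8, 0, 0, 0], [1, 0, 0, 9, 0, 0, 0]]
  ]
}}

```text
time_s: 34.9
tcp_pos: [0.6035, 0.0522, 0.1191]
ee_rot: [[0.242, -0.97, 0.0], [-0.97, -0.242, 0.0], [0.0, -0.0, -1.0]]
wrist_force: [0.4, -0.0, -1.9]
gripper_width: 0.135
gripper_force: 30.0
```

Call:
{"op": "servo_tool", "data": {
  "commands": [
    [[1, 0, 0, 0, 0, 0, 0], [1, 0, 0, 0, 0, 0, 0], [1, 0, 0, 0, 0, 0, 0], [1, 0, 0, 0, 0, 0, 0], [1, 0, 0, 0, 0, 0, 0]]
  ]
}}

```text
time_s: 35.4
tcp_pos: [0.6034, 0.0523, 0.1193]
ee_rot: [[0.242, -0.97, 0.0], [-0.97, -0.242, 0.0], [-0.0, -0.0, -1.0]]
wrist_force: [1.0, 0.9, -1.1]
gripper_width: 0.129
gripper_force: 30.0
```

Call:
{"op": "servo_tool", "data": {
  "commands": [
    [[0.7, 0, 0, 0, 0, 0, 0], [0.7, 0, 0, 0, 0, 0, 0], [0.7, 0, 0, 0, 0, 0, 0], [0.7, 0, 0, 0, 0, 0, 0], [0.7, 0, 0, -15, 0, 0, 0]]
  ]
}}

```text
time_s: 35.9
tcp_pos: [0.6016, 0.0518, 0.1324]
ee_rot: [[0.241, -0.971, -0.005], [-0.971, -0.241, -0.001], [-0.0, 0.005, -1.0]]
wrist_force: [-0.4, 0.3, 0.4]
gripper_width: 0.293
gripper_force: 0.0
```

Call:
{"op": "servo_tool", "data": {
  "commands": [
    [[0.7, 0, 0, -20, 0, 0, 0], [1, 0, 0, -20, 0, 0, 0], [1, 0, 0, -20, 0, 0, 0], [1, 0, 0, -20, 0, 0, 0], [1, 0, 0, -20, 0, 0, 0]]
  ]
}}

```text
time_s: 36.4
tcp_pos: [0.6027, 0.052, 0.1532]
ee_rot: [[0.241, -0.97, -0.002], [-0.97, -0.241, -0.0], [-0.0, 0.002, -1.0]]
wrist_force: [0.1, 0.2, 0.9]
gripper_width: 0.046
gripper_force: 0.0
```

Call:
{"op": "servo_tool", "data": {
  "commands": [
    [[1, 0, 0, 5, 0, 0, 0], [1, 0, 0, 15, 0, 0, 0], [1, 0, 0, 25, 0, 0, 0], [1, 0, 0, 32, 0, 0, 0], [1, 0, 0, 36, 0, 0, 0]]
  ]
}}

```text
time_s: 36.9
tcp_pos: [0.6027, 0.052, 0.1167]
ee_rot: [[0.242, -0.97, -0.002], [-0.97, -0.242, -0.001], [0.0, 0.002, -1.0]]
wrist_force: [-0.4, -0.0, 0.1]
gripper_width: 0.004
gripper_force: 0.0
```

Call:
{"op": "servo_tool", "data": {
  "commands": [
    [[1, 0, 0, 1, 0, 0, 0], [1, 0, 0, 2, 0, 0, 0], [1, 0, 0, 3, 0, 0, 0], [1, 0, 0, 4, 0, 0, 0], [1, 0, 0, 4, 0, 0, 0]]
  ]
}}

```text
time_s: 37.4
tcp_pos: [0.6039, 0.0523, 0.1151]
ee_rot: [[0.242, -0.97, 0.002], [-0.97, -0.242, 0.0], [0.0, -0.002, -1.0]]
wrist_force: [0.5, 0.7, 2.8]
gripper_width: 0.004
gripper_force: 1.1
```

Key is home: the closed fingertips met the top at tip z of 0.140, level with the shaft end. Next is the spacer.

Call:
{"op": "servo_tool", "data": {
  "commands": [
    [[1, 0, 0, -30, 0, 0, 0], [0, 0, 0, -70, 0, 0, 0], [0, 0, 0, -80, 0, 0, 0], [0, 20, 15, -80, 0, 0, 0], [0, 50, 41, -80, 0, 0, 0]]
  ]
}}

```text
time_s: 37.9
tcp_pos: [0.5762, -0.0054, 0.1943]
ee_rot: [[0.244, -0.97, 0.001], [-0.97, -0.244, 0.001], [-0.0, -0.001, -1.0]]
wrist_force: [0.2, 0.2, -0.5]
gripper_width: 0.283
gripper_force: 0.0
```

Call:
{"op": "servo_tool", "data": {
  "commands": [
    [[0, 30, 25, 0, 0, 0, 0.05], [0, 86, 70, 0, 0, 0, 0.1], [0, 86, 70, 0, 0, 0, 0.15], [0, 86, 70, 0, 0, 0, 0.2], [0, 86, 70, 0, 0, 0, 0.244]]
  ]
}}

```text
time_s: 38.4
tcp_pos: [0.5278, -0.1075, 0.1943]
ee_rot: [[-0.004, -1.0, 0.0], [-1.0, 0.004, 0.0], [-0.0, -0.0, -1.0]]
wrist_force: [0.0, -0.7, 0.5]
gripper_width: 0.74
gripper_force: 0.0
```

Call:
{"op": "servo_tool", "data": {
  "commands": [
    [[0, 45, 20, 0, 0, 0, 0], [0, 85, 40, 10, 0, 0, 0], [0, 125, 60, 25, 0, 0, 0], [0, 159, 74, 35, 0, 0, 0], [0, 159, 74, 35, 0, 0, 0]]
  ]
}}

```text
time_s: 38.9
tcp_pos: [0.4514, -0.2679, 0.1574]
ee_rot: [[-0.006, -1.0, -0.004], [-1.0, 0.006, 0.001], [-0.001, 0.004, -1.0]]
wrist_force: [-0.1, 0.5, 0.7]
gripper_width: 0.996
gripper_force: 0.0
```

Call:
{"op": "servo_tool", "data": {
  "commands": [
    [[0, 0, 0, 0, 0, 0, 0], [0, 0, 0, 0, 0, 0, 0], [0, 0, 0, 0, 0, 0, 0], [0, 0, 0, 0, 0, 0, 0], [0, 0, 0, 0, 0, 0, 0]]
  ]
}}

```text
time_s: 39.4
tcp_pos: [0.455, -0.265, 0.1595]
ee_rot: [[0.001, -1.0, 0.001], [-1.0, -0.001, -0.0], [0.0, -0.001, -1.0]]
wrist_force: [-0.2, -0.4, -0.5]
gripper_width: 1.004
gripper_force: 0.0
```

```bash
cat > ring.py <<'E'
from h import *
import sys
def measure(w,g,x,y,ro,ri,z):
    """ring outer circle + notch direction (bright ring on dark bench) by rendering"""
    def render(p):
        m=sil(g.shape,w,[(p[0],p[1],z-(.016 if ro<.04 else .016),z,ro)])
        pts=[]
        t=np.linspace(0,2*np.pi,90);hole=np.c_[p[0]+ri*np.cos(t),p[1]+ri*np.sin(t),0*t+z]
        h=np.zeros(g.shape,np.uint8);cv2.fillPoly(h,[(proj(w,hole)*16).round().astype(np.int32)],1,shift=4)
        c,s=np.cos(p[2]),np.sin(p[2])
        n=np.array([[p[0]+c*a-s*b,p[1]+s*a+c*b,z] for a,b in((.01,-.0078),(.0285,-.0078),(.0285,.0078),(.01,.0078))])
        cv2.fillPoly(h,[(proj(w,n)*16).round().astype(np.int32)],1,shift=4)
        return m,(h>0)
    return render
if __name__=="__main__":
    s=r.sense();w=cap("wrist");T=np.array(s["tcp_pos"]);print(T.round(4),yaw(np.array(s["ee_rot"])).round(2),s["gripper_width"])
    np.savez("wr.npz",tcp=T,rot=s["ee_rot"],**{k:w[k] for k in("pixels","K","R","t")})
    g=w["pixels"].astype(int).mean(2);uv=proj(w,[[.455,-.266,.016]])[0];print(uv)
    u,v=uv.astype(int);print(g[v-48:v+52:5,u-48:u+52:5].round().astype(int))
E
python3 ring.py
```

```text
[ 0.455  -0.265   0.1595] -89.92 1.0035129448143285
[321.0329562  183.59518167]
[[ 35  33  31  34  32  34  31  31  32  33  33  35  32  34  32  35  33  40
   34  32]
 [ 32  35  33  33  34  36  35  31  33  34  33  34  36  35  36  32  34  32
   34  35]
 [ 35  36  34  36  34  34  35  32  31  44  52  57  55  35  34  37  33  34
   33  33]
 [ 32  35  33  32  34  37  32  34  36  89 173 173 118  38  32  33  35  31
   37  34]
 [ 35  31  31  35  32  33  34  74 140 142 236 240 237 142  90  32  33  31
   35  34]
 [ 35  36  33  32  34  36  71 142 141 140 227 223 242 139 144  85  37  37
   35  33]
 [ 35  35  38  33  33  32 142 142 125  53  55  59  47 116 141 141  40  34
   34  32]
 [ 34  32  34  33  34  67 141 143  34  56  57  58  53  29 141 140  92  35
   35  32]
 [ 35  35  33  34  35 106 144 110  32  32  34  33  34  32  90 143 117  29
   31  32]
 [ 35  32  35  37  36 101 140 116  33  32  32  32  35  33  95 139 117  32
   32  33]
 [ 34  33  31  33  35  63 142 138  42  40  41  42  43  38 129 140  77  35
   36  35]
 [ 35  34  34  32  37  43 234 100  55  57  58  53  52 104 138 140  52  58
   56  54]
 [ 36  35  35  35  30  53  84 239  79 114 171 174 233 236 237 117  55  56
   54  54]
 [ 33  32  33  34  32  56  56  77 240 235 235 234 237 237  94  58  56  55
   55  54]
 [ 37  35  33  33  35  54  56  57  52  74 134 139  69  56  56  59  57  56
   56  56]
 [ 35  34  34  34  43  57  58  54  55  54  55  55  58  58  55  55  55  54
   54  53]
 [ 28  35  34  31  43  54  56  54  53  53  52  53  54  54  48  50  48  51
   46  47]
 [ 24  28  27  29  47  48  49  45  48  48  48  47  49  48  50  51  48  49
   50  49]
 [ 25  28  34  34  53  53  52  53  52  54  52  53  54  53  49  51  48  49
   49  49]
 [ 29  26  24  27  33  46  50  48  49  47  50  50  47  50  49  50  49  48
   48  51]]
```

```bash
cat > ringfit.py <<'E'
from h import *
from ring import measure
def ringfit(w,p0,th=75,ro=.034,ri=.0215,z=.016,half=60):
    g=w["pixels"].astype(int).mean(2);rd=measure(w,g,*p0[:2],ro,ri,z)
    u,v=proj(w,[[*p0[:2],z]])[0].astype(int);sl=np.s_[max(0,v-half):v+half,max(0,u-half):u+half];m=(g>th)[sl]
    def cost(p):
        a,h=rd(p);return 1-iou((a&~h)[sl],m)
    best=min((nm(cost,[*p0[:2],t],[.003,.003,.15]) for t in np.radians(np.arange(-180,180,45))),key=lambda q:q[1])
    return best
if __name__=="__main__":
    w=dict(np.load("wr.npz"))
    for th in(70,90):
        p,f=ringfit(w,(.455,-.266),th);print(p[:2].round(4),np.degrees(p[2]).round(2),f)
    c,d=cap("scene"),cap("side")
    for n,k in(("scene",c),("side",d)):
        p,f=ringfit(k,(.455,-.266),75,half=16);print(n,p[:2].round(4),np.degrees(p[2]).round(1),f)
E
python3 ringfit.py
```

```text
[ 0.4493 -0.2721] 66.34 0.16140149339460086
[ 0.4493 -0.2717] 62.08 0.15713425647200485
scene [ 0.447  -0.2692] -112.9 0.3354037267080745
side [ 0.4489 -0.2721] 64.2 0.35980148883374685
```

```bash
cat > notch.py <<'E'
from h import *
def notch(w,x,y,z,radii=(.0245,.0255,.0265,.0275),th=80):
    g=cv2.GaussianBlur(w["pixels"].astype(np.float32).mean(2),(0,0),.6);t=np.radians(np.arange(-180,180,1.))
    out=[]
    for rr in radii:
        uv=proj(w,np.c_[x+rr*np.cos(t),y+rr*np.sin(t),0*t+z]).astype(np.float32)
        v=cv2.remap(g,uv[:,:1],uv[:,1:],cv2.INTER_LINEAR)[:,0];d=v<th
        c=np.degrees(np.angle(np.exp(1j*t[d]).mean())) if d.any() else None
        out.append((rr,c,int(d.sum()),np.degrees(2*np.arcsin(.0078/rr)).round(0)))
    return out
if __name__=="__main__":
    w=dict(np.load("wr.npz"))
    for o in notch(w,.4493,-.2719,.016):print(o)
    g=w["pixels"].astype(np.float32).mean(2);t=np.radians(np.arange(20,110,4.))
    for rr in(.024,.026,.028):
        uv=proj(w,np.c_[.4493+rr*np.cos(t),-.2719+rr*np.sin(t),0*t+.016]).astype(np.float32);print(rr,cv2.remap(g,uv[:,:1],uv[:,1:],cv2.INTER_LINEAR)[:,0].astype(int).tolist())
E
python3 notch.py
```

```text
(0.0245, np.float64(47.0), 29, np.float64(37.0))
(0.0255, np.float64(45.10530187599741), 8, np.float64(36.0))
(0.0265, None, 0, np.float64(34.0))
(0.0275, None, 0, np.float64(33.0))
0.024 [138, 136, 114, 70, 59, 62, 63, 60, 51, 51, 60, 116, 205, 234, 232, 232, 233, 234, 233, 233, 235, 237, 237]
0.026 [141, 141, 148, 125, 81, 85, 89, 93, 93, 86, 82, 149, 226, 236, 235, 234, 233, 232, 233, 233, 234, 235, 237]
0.028 [140, 145, 200, 196, 153, 172, 184, 188, 192, 183, 166, 201, 233, 234, 234, 235, 235, 234, 232, 233, 233, 234, 236]
```

Call:
{"op": "servo_tool", "data": {
  "commands": [
    [[0, 7, 5.7, 45, 0, 0, 0], [0, 7, 5.7, 90, 0, 0, 0], [0, 7, 5.7, 135, 0, 0, 0], [0, 7, 5.7, 160, 0, 0, 0], [0, 7, 5.7, 170, 0, 0, 0]]
  ]
}}

```text
time_s: 40.05
tcp_pos: [0.4468, -0.272, -0.0134]
ee_rot: [[-0.0, -1.0, -0.005], [-1.0, 0.0, 0.001], [-0.001, 0.005, -1.0]]
wrist_force: [0.2, -0.2, -0.4]
gripper_width: 1.001
gripper_force: 0.0
```

Call:
{"op": "servo_tool", "data": {
  "commands": [
    [[0, 0, 0, 2, 0, 0, 0], [0, 0, 0, 4, 0, 0, 0], [0, 0, 0, 6, 0, 0, 0], [0, 0, 0, 8, 0, 0, 0], [0, 0, 0, 8, 0, 0, 0]]
  ]
}}

```text
time_s: 40.55
tcp_pos: [0.4492, -0.2727, -0.0181]
ee_rot: [[-0.0, -1.0, 0.001], [-1.0, 0.0, -0.0], [0.0, -0.001, -1.0]]
wrist_force: [0.3, -0.2, -0.1]
gripper_width: 1.0
gripper_force: 0.0
```

Call:
{"op": "servo_tool", "data": {
  "commands": [
    [[1, 0, 0, 0, 0, 0, 0], [1, 0, 0, 0, 0, 0, 0], [1, 0, 0, 0, 0, 0, 0], [1, 0, 0, 0, 0, 0, 0], [1, 0, 0, 0, 0, 0, 0]]
  ]
}}

```text
time_s: 41.05
tcp_pos: [0.4491, -0.2726, -0.0186]
ee_rot: [[0.0, -1.0, 0.001], [-1.0, -0.0, -0.0], [0.0, -0.001, -1.0]]
wrist_force: [0.6, 0.8, 0.5]
gripper_width: 0.758
gripper_force: 30.0
```

Call:
{"op": "servo_tool", "data": {
  "commands": [
    [[1, 0, 0, 0, 0, 0, 0], [1, 0, 0, 0, 0, 0, 0], [1, 0, 0, 0, 0, 0, 0], [1, 0, 0, 0, 0, 0, 0], [1, 0, 0, 0, 0, 0, 0]]
  ]
}}

```text
time_s: 41.55
tcp_pos: [0.4491, -0.2727, -0.0186]
ee_rot: [[0.0, -1.0, 0.001], [-1.0, -0.0, -0.0], [0.0, -0.001, -1.0]]
wrist_force: [0.8, 0.6, 0.4]
gripper_width: 0.757
gripper_force: 30.0
```

Call:
{"op": "servo_tool", "data": {
  "commands": [
    [[1, 0, 0, -10, 0, 0, 0], [1, 0, 0, -45, 0, 0, 0], [1, 0, 0, -85, 0, 0, 0], [1, 0, 0, -125, 0, 0, 0], [1, 0, 0, -165, 0, 0, 0]]
  ]
}}

```text
time_s: 42.05
tcp_pos: [0.4473, -0.2721, 0.1477]
ee_rot: [[-0.001, -1.0, -0.002], [-1.0, 0.001, 0.001], [-0.001, 0.002, -1.0]]
wrist_force: [0.4, -0.5, -3.2]
gripper_width: 0.755
gripper_force: 30.0
```

Call:
{"op": "servo_tool", "data": {
  "commands": [
    [[1, -25, -10, 0, 0, 0, 0.05], [1, -60, -25, 0, 0, 0, 0.1], [1, -95, -40, 0, 0, 0, 0.16], [1, -130, -54, 0, 0, 0, 0.22], [1, -160, -67, 0, 0, 0, 0.28]]
  ]
}}

```text
time_s: 42.55
tcp_pos: [0.5149, -0.111, 0.1462]
ee_rot: [[-0.279, -0.96, -0.002], [-0.96, 0.279, 0.0], [0.0, 0.002, -1.0]]
wrist_force: [1.1, -0.1, -2.5]
gripper_width: 0.756
gripper_force: 30.0
```

Call:
{"op": "servo_tool", "data": {
  "commands": [
    [[1, -35, -4, 0, 0, 0, 0.06], [1, -70, -9, 0, 0, 0, 0.12], [1, -110, -14, 0, 0, 0, 0.18], [1, -145, -18, 0, 0, 0, 0.24], [1, -172, -21, 0, 0, 0, 0.287]]
  ]
}}

```text
time_s: 43.05
tcp_pos: [0.5829, 0.0486, 0.1459]
ee_rot: [[-0.538, -0.843, -0.002], [-0.843, 0.538, -0.0], [0.001, 0.002, -1.0]]
wrist_force: [0.2, -0.6, -2.1]
gripper_width: 0.757
gripper_force: 30.0
```

Call:
{"op": "servo_tool", "data": {
  "commands": [
    [[1, 0, 0, 0, 0, 0, 0], [1, 0, 0, 0, 0, 0, 0], [1, 0, 0, 0, 0, 0, 0], [1, 0, 0, 0, 0, 0, 0], [1, 0, 0, 0, 0, 0, 0]]
  ]
}}

```text
time_s: 43.55
tcp_pos: [0.5831, 0.046, 0.1464]
ee_rot: [[-0.538, -0.843, -0.0], [-0.843, 0.538, 0.0], [0.0, 0.0, -1.0]]
wrist_force: [-0.3, -0.1, -2.0]
gripper_width: 0.761
gripper_force: 30.0
```

Run:
```python
from h import *
s=r.sense();T=np.array(s["tcp_pos"]);R=np.array(s["ee_rot"]);print(T,yaw(R),s["gripper_width"])
print("shift tool mm",(R.T@(np.array([.5838,.0471,T[2]])-T)*1000).round(2), "turn",np.radians(yaw(R)+122.5).round(4))
w=cap("wrist");np.savez("wh.npz",tcp=T,rot=R,**{k:w[k] for k in("pixels","K","R","t")})
g=w["pixels"].astype(int).mean(2)
print("axis top px",proj(w,[[.5846,.048,.14]]),"ring top px",proj(w,[T+R@np.array([-.0008,0,z]) for z in(-.0187-.016,-.0187)]))
print(g[180:256:4,270:374:4].round().astype(int))
```

```text
[0.5831208  0.04599069 0.14641942] -122.55439977175851 0.7609909874436802
shift tool mm [-1.3   0.02 -0.  ] turn -0.0009
axis top px [[321.97118299 229.43882165]] ring top px [[322.54986172 253.12878375]
 [322.39517285 241.74958757]]
[[210 209 209 163  82  82  83  81  78  85  83  82  85  84  84  81  82  79
   80  81  80  82  79 142 209 203]
 [204 209 208  87  80  82  81  81  81  80  84  90  91  90  87  87  84  81
   83  80  83  81  80  76 213 207]
 [203 205 203  79  80  83  82  80  82  80  89  89  91  90  91  87  85  82
   82  81  81  81  79  79 200 219]
 [203 201 177  82  79  80  81  82  80  85  88  89  88  88  90  87  85  80
   82  80  80  80  81  78 174 205]
 [204 203 158  81  80  78  80  87  90  89  89  94  96  99  99  90  88  87
   85  78  80  79  79  80 170 207]
 [204 205 168  80  81  84  87  94 123 137 142 148 146 142 142 143 138 135
  107  86  83  81  80  80 174 220]
 [201 203 186  81  86  93 130 145 144 142 141 141 145 149 141 140 144 141
  144 139 118  83  79  78 181 208]
 [201 201 202  81 125 144 143 142 147 144 143 142 141 146 149 143 140 143
  142 143 145 135  90  77 204
[... 505 characters left out ...]
76 113 113
  112 139 239 235 234 233 143 141]
 [108 112 112 125 117 126 158 110 111 111 110 110  76  70  76  93 113 110
  111 109 180 217 214 216 107 111]
 [110 111 111 111 110 140 127 106 148 134 127 144 135 101 119 143 146 143
  141 135 140 125 218 206 107 108]
 [115 112 112 111 109  48  85 110 145 144 116 128 137 136 143 130 124 135
  139 123  32  62 185 169 112 109]
 [110 144 133 118 109  50 104 113 113 110 109 109 109 111 110 110 108 108
  100  26  25  61 116 139 134 145]
 [109 125 145 149  93  59  82 113 113 112 111 136 107 109 110 110 111  98
   29  27  24  65 140 141 142 142]
 [108 110 115 133  83  70  49  66 110 114  71 152  97 104  97  87 136  26
   26  26  42  66 131 107 115 110]]
```

Run:
```python
from h import *
from scipy.optimize import least_squares
w=dict(np.load("wh.npz"));T=w["tcp"];R=w["rot"]
px=[(300,200),(341,200),(291,204),(350.5,204),(284,208),(356,208),(360.5,212),(364,216),(320,198),(280,212)]
for zb in(.155,.160,.165,.170):
    P=np.array([ray(w,*p,zb) for p in px]);q=((P-T)@R)[:,:2]
    f=least_squares(lambda c:np.hypot(*(q-c).T)-.034,[0,0]);f2=least_squares(lambda c:np.hypot(*(q-c[:2]).T)-c[2],[0,0,.034])
    print(zb,(f.x*1000).round(2),np.abs(f.fun).max().round(4),(f2.x*1000).round(2))
for z in(.137,.14):print("hole in tool",((ray(w,322.5,226.6,z)-T)@R*1000).round(2))
```

```text
0.155 [-6.01 -1.1 ] 0.002 [-13.56  -1.48  40.29]
0.16 [-4.86 -1.16] 0.0017 [-11.02  -1.47  39.15]
0.165 [-3.7  -1.22] 0.0015 [-8.49 -1.46 38.02]
0.17 [-2.53 -1.28] 0.0012 [-5.95 -1.45 36.88]
hole in tool [-1.44  0.24  9.42]
hole in tool [-0.24  0.22  6.42]
```

Call:
{"op": "servo_tool", "data": {
  "commands": [
    [[1, 0.3, 0.4, 5, 0, 0, 0], [1, 0.3, 0.4, 10, 0, 0, 0], [1, 0.3, 0.4, 15, 0, 0, 0], [1, 0.3, 0.4, 19, 0, 0, 0], [1, 0.3, 0.4, 22, 0, 0, 0]]
  ]
}}

```text
time_s: 44.1
tcp_pos: [0.5828, 0.0468, 0.1236]
ee_rot: [[-0.537, -0.844, -0.001], [-0.844, 0.537, -0.0], [0.001, 0.001, -1.0]]
wrist_force: [0.4, -0.3, -2.6]
gripper_width: 0.758
gripper_force: 30.0
```

Call:
{"op": "servo_tool", "data": {
  "commands": [
    [[1, 0, 0, 1, 0, 0, 0], [1, 0, 0, 2, 0, 0, 0], [1, 0, 0, 3, 0, 0, 0], [1, 0, 0, 4, 0, 0, 0], [1, 0, 0, 5, 0, 0, 0]]
  ]
}}

```text
time_s: 44.6
tcp_pos: [0.5831, 0.0469, 0.1194]
ee_rot: [[-0.537, -0.844, 0.0], [-0.844, 0.537, 0.0], [-0.0, -0.0, -1.0]]
wrist_force: [-1.4, -0.1, -2.4]
gripper_width: 0.758
gripper_force: 30.0
```

Call:
{"op": "servo_tool", "data": {
  "commands": [
    [[1, 0, 0, 0.5, 0, 0, 0], [1, 0, 0, 1, 0, 0, 0], [1, 0, 0, 1.5, 0, 0, 0], [1, 0, 0, 2, 0, 0, 0], [1, 0, 0, 2, 0, 0, 0]]
  ]
}}

```text
time_s: 45.1
tcp_pos: [0.5831, 0.0469, 0.1173]
ee_rot: [[-0.537, -0.844, 0.0], [-0.844, 0.537, 0.0], [-0.0, -0.0, -1.0]]
wrist_force: [-0.0, 0.3, -2.5]
gripper_width: 0.761
gripper_force: 30.0
```

Call:
{"op": "servo_tool", "data": {
  "commands": [
    [[1, 0, 0, 4, 0, 0, 0], [1, 0, 0, 8, 0, 0, 0], [1, 0, 0, 12, 0, 0, 0], [1, 0, 0, 16, 0, 0, 0], [1, 0, 0, 20, 0, 0, 0]]
  ]
}}

```text
time_s: 45.6
tcp_pos: [0.5831, 0.047, 0.0969]
ee_rot: [[-0.537, -0.844, 0.0], [-0.844, 0.537, 0.0], [-0.0, -0.0, -1.0]]
wrist_force: [0.1, 0.7, -2.3]
gripper_width: 0.76
gripper_force: 30.0
```

Call:
{"op": "servo_tool", "data": {
  "commands": [
    [[1, 0, 0, 5, 0, 0, 0], [1, 0, 0, 10, 0, 0, 0], [1, 0, 0, 15, 0, 0, 0], [1, 0, 0, 20, 0, 0, 0], [1, 0, 0, 25, 0, 0, 0]]
  ]
}}

```text
time_s: 46.1
tcp_pos: [0.5831, 0.0469, 0.0719]
ee_rot: [[-0.537, -0.844, 0.0], [-0.844, 0.537, 0.0], [-0.0, -0.0, -1.0]]
wrist_force: [0.3, 0.9, -2.3]
gripper_width: 0.759
gripper_force: 30.0
```

Call:
{"op": "servo_tool", "data": {
  "commands": [
    [[1, 0, 0, 4, 0, 0, 0], [1, 0, 0, 8, 0, 0, 0], [1, 0, 0, 12, 0, 0, 0], [1, 0, 0, 16, 0, 0, 0], [1, 0, 0, 18, 0, 0, 0]]
  ]
}}

```text
time_s: 46.6
tcp_pos: [0.5831, 0.047, 0.0539]
ee_rot: [[-0.537, -0.844, 0.0], [-0.844, 0.537, 0.0], [-0.0, 0.0, -1.0]]
wrist_force: [0.5, 2.4, -1.3]
gripper_width: 0.759
gripper_force: 30.0
```

Call:
{"op": "servo_tool", "data": {
  "commands": [
    [[0.1, 0, 0, 0, 0, 0, 0], [0.1, 0, 0, 0, 0, 0, 0], [0.1, 0, 0, 0, 0, 0, 0], [0.1, 0, 0, 0, 0, 0, 0], [0.1, 0, 0, 0, 0, 0, 0]]
  ]
}}

```text
time_s: 47.1
tcp_pos: [0.583, 0.0467, 0.0545]
ee_rot: [[-0.537, -0.843, 0.0], [-0.843, 0.537, -0.0], [-0.0, -0.0, -1.0]]
wrist_force: [-0.8, 0.6, -0.7]
gripper_width: 0.896
gripper_force: 0.0
```

Call:
{"op": "servo_tool", "data": {
  "commands": [
    [[0.1, 0, 0, -10, 0, 0, 0], [0.1, 0, 0, -25, 0, 0, 0], [0.43, 0, 0, -30, 0, 0, 0], [0.43, 0, 0, -30, 0, 0, 0], [0.43, 0, 0, -30, 0, 0, 0]]
  ]
}}

```text
time_s: 47.6
tcp_pos: [0.5827, 0.0469, 0.0842]
ee_rot: [[-0.537, -0.843, -0.0], [-0.843, 0.537, 0.0], [-0.0, 0.0, -1.0]]
wrist_force: [-0.0, -0.4, -0.2]
gripper_width: 0.712
gripper_force: 0.0
```

Call:
{"op": "servo_tool", "data": {
  "commands": [
    [[0.43, 0, 0, 0, 0, 0, 0], [0.43, 0, 0, 0, 0, 0, 0], [0.43, 0, 0, 5, 0, 0, 0], [0.43, 0, 0, 10, 0, 0, 0], [0.43, 0, 0, 15, 0, 0, 0]]
  ]
}}

```text
time_s: 48.1
tcp_pos: [0.5828, 0.0468, 0.0685]
ee_rot: [[-0.537, -0.843, -0.001], [-0.843, 0.537, -0.0], [0.001, 0.001, -1.0]]
wrist_force: [0.6, -0.5, 0.1]
gripper_width: 0.567
gripper_force: 0.0
```

Call:
{"op": "servo_tool", "data": {
  "commands": [
    [[0.43, 0, 0, 4, 0, 0, 0], [0.43, 0, 0, 8, 0, 0, 0], [0.43, 0, 0, 12, 0, 0, 0], [0.43, 0, 0, 15, 0, 0, 0], [0.43, 0, 0, 17, 0, 0, 0]]
  ]
}}

```text
time_s: 48.6
tcp_pos: [0.5829, 0.0468, 0.052]
ee_rot: [[-0.537, -0.844, -0.0], [-0.844, 0.537, -0.0], [0.0, 0.0, -1.0]]
wrist_force: [0.8, -0.1, 0.2]
gripper_width: 0.571
gripper_force: 0.0
```

Spacer is home: the fingertips reached z 0.0767 without touching it. Next is the pulley.

Call:
{"op": "servo_tool", "data": {
  "commands": [
    [[0.4, 0, 0, -40, 0, 0, 0], [0, 0, 0, -85, 0, 0, 0], [0, 0, 0, -120, 0, 0, 0], [0, 0, 0, -130, 0, 0, 0], [0, 0, 0, -130, 0, 0, 0]]
  ]
}}

```text
time_s: 49.1
tcp_pos: [0.584, 0.0472, 0.1843]
ee_rot: [[-0.537, -0.844, 0.004], [-0.844, 0.537, 0.002], [-0.004, -0.003, -1.0]]
wrist_force: [-0.5, -0.8, -0.7]
gripper_width: 0.875
gripper_force: 0.0
```

Call:
{"op": "servo_tool", "data": {
  "commands": [
    [[0, 25, -17, 0, 0, 0, -0.1], [0, 50, -34, 0, 0, 0, -0.2], [0, 75, -50, 0, 0, 0, -0.33], [0, 104, -70, 0, 0, 0, -0.45], [0, 104, -70, 0, 0, 0, -0.567]]
  ]
}}

```text
time_s: 49.6
tcp_pos: [0.5846, -0.0816, 0.1795]
ee_rot: [[0.0, -1.0, -0.005], [-1.0, -0.0, -0.0], [0.0, 0.005, -1.0]]
wrist_force: [-0.5, 0.2, 0.4]
gripper_width: 0.999
gripper_force: 0.0
```

Call:
{"op": "servo_tool", "data": {
  "commands": [
    [[0, 40, 0, 0, 0, 0, 0], [0, 80, -2, 0, 0, 0, 0], [0, 115, -3, 0, 0, 0, 0], [0, 125, -3, 0, 0, 0, 0], [0, 125, -3, 0, 0, 0, 0]]
  ]
}}

```text
time_s: 50.1
tcp_pos: [0.588, -0.2045, 0.1798]
ee_rot: [[-0.003, -1.0, -0.004], [-1.0, 0.003, 0.001], [-0.001, 0.004, -1.0]]
wrist_force: [-0.4, -0.7, -0.6]
gripper_width: 0.996
gripper_force: 0.0
```

Call:
{"op": "servo_tool", "data": {
  "commands": [
    [[0, 0, 0, 0, 0, 0, 0], [0, 0, 0, 0, 0, 0, 0], [0, 0, 0, 0, 0, 0, 0], [0, 0, 0, 0, 0, 0, 0], [0, 0, 0, 0, 0, 0, 0]]
  ]
}}

```text
time_s: 50.6
tcp_pos: [0.5893, -0.2028, 0.1825]
ee_rot: [[0.001, -1.0, 0.0], [-1.0, -0.001, 0.0], [-0.0, -0.0, -1.0]]
wrist_force: [-0.3, 0.7, -0.2]
gripper_width: 0.998
gripper_force: 0.0
```

Run:
```python
from h import *
s=r.sense();w=cap("wrist");T=np.array(s["tcp_pos"]);R=np.array(s["ee_rot"]);print(T.round(4),yaw(R).round(2))
np.savez("wq.npz",tcp=T,rot=R,**{k:w[k] for k in("pixels","K","R","t")})
g=w["pixels"].astype(int).mean(2)
c,d=cap("scene"),cap("side")
rc=(232,178,284,232);rd=(320,168,368,218)
mk=lambda p:[(p[0],p[1],0,.022,.049),(p[0],p[1],.022,.038,.033)]
for n,k,q in(("scene",c,rc),("side",d,rd)):
    m=bright(k["pixels"]);m=cv2.morphologyEx(m.astype(np.uint8),cv2.MORPH_CLOSE,np.ones((11,11)))>0
    print(n,fit([(k,m,q)],mk,[.589,-.203]))
m=(g>75).astype(np.uint8);u,v=proj(w,[[.589,-.203,.022]])[0].astype(int);print(u,v)
m=cv2.morphologyEx(m,cv2.MORPH_CLOSE,np.ones((31,31)))>0
print("wrist",fit([(w,m,(u-65,v-65,u+65,v+55))],mk,[.589,-.203]))
print(g[v-60:v+60:5,u-60:u+60:5].round().astype(int))
```

```text
[ 0.5893 -0.2028  0.1825] -89.95
scene (array([ 0.58801981, -0.20152243]), np.float64(0.02171664943123064))
side (array([ 0.59027584, -0.20392701]), np.float64(0.020884520884520863))
321 181
wrist (array([ 0.59106161, -0.20480551]), np.float64(0.018021707966414113))
[[ 33  35  33  35  35  34  34  35  34  33  54  55  54  56  58  58  58  54
   56  55  57  57  57  59]
 [ 35  32  35  35  34  33  35  35  33  34  46  57  57  56  45  32  34  34
   33  35  31  36  58  57]
 [ 34  37  36  33  34  31  35  33  31  34  34  33  34  35  32  33  33  34
   38  33  29  37  57  56]
 [ 36  36  34  34  33  35  34  38  35  34  35  32  32  35  32  34  34  32
   35  31  36  47  59  55]
 [ 33  32  34  35  35  32  34  37  33  80 188 201 205 218 142  35  32  32
   31  35  36  49  59  57]
 [ 32  33  31  32  34  32  33  52 200 211 213 206 254 254 254 205 121  33
   32  33  37  50  57  55]
 [ 31  35  31  34  32  36  68 208 209 207 202 206 255 254 254 204 204 165
   31  36  33  49  56  57]
 [ 34  33  35  35  31  37 209 207 207 199 153 182 240 214 249 208 202 206
  112  33  31  49  57  59]
 [ 36  32  30  35  33 190
[... 891 characters left out ...]
37  31  34  36  32  37 204 204 254 253 254 254 254 253 254 254 192
   55  55  53  56  57  56]
 [ 28  30  28  34  33  32  36  34 165 254 254 254 254 254 254 255  92  51
   47  52  51  49  57  58]
 [ 26  25  24  25  27  24  26  27  25  46 121 201 222 162  53  51  48  48
   50  46  46  51  49  55]
 [ 27  26  26  26  34  35  35  31  35  49  57  53  55  55  56  57  50  51
   47  48  50  52  48  58]
 [ 23  27  26  28  24  26  24  27  27  28  30  32  29  31  30  29  32  31
   29  26  31  31  30  33]
 [ 27  27  24  28  29  28  30  24  28  27  27  26  25  34  32  33  31  25
   22  29  29  30  30  36]
 [ 26  29  25  29  25  29  26  25  29  27  26  23  28  31  35  34  29  27
   28  25  26  25  26  35]]
```

Run:
```python
from h import *
w=dict(np.load("wq.npz"));g=w["pixels"].astype(np.float32).mean(2)
# bore/hub refine at z=.038: dark-bore boundary circle fit
t=np.radians(np.arange(-180,180,4.));cx,cy=.5911,-.2048
for rr in(.0235,.025,.0265,.028):
    t=np.radians(np.arange(-136,-48,4.))
    uv=proj(w,np.c_[cx+rr*np.cos(t),cy+rr*np.sin(t),0*t+.038]).astype(np.float32);print(rr,cv2.remap(g,uv[:,:1],uv[:,1:],cv2.INTER_LINEAR)[:,0].astype(int).tolist())
# inner bore edge search
P=[]
for a in np.radians(np.arange(-30,215,5)):
    rr=np.arange(.017,.0285,.0002);uv=proj(w,np.c_[cx+rr*np.cos(a),cy+rr*np.sin(a),0*rr+.038]).astype(np.float32)
    v=cv2.remap(g,uv[:,:1],uv[:,1:],cv2.INTER_LINEAR)[:,0];k=np.nonzero(v>165)[0]
    if len(k):P.append((cx+rr[k[0]]*np.cos(a),cy+rr[k[0]]*np.sin(a)))
P=np.array(P);A=np.c_[2*P,np.ones(len(P))];s=np.linalg.lstsq(A,(P**2).sum(1),rcond=None)[0];print("bore",s[:2],np.sqrt(s[2]+s[0]**2+s[1]**2))
```

```text
0.0235 [254, 225, 114, 57, 36, 37, 46, 48, 50, 52, 143, 242, 254, 228, 195, 195, 196, 201, 200, 201, 194, 194]
0.025 [254, 244, 153, 79, 45, 34, 43, 47, 46, 54, 161, 250, 253, 226, 193, 194, 197, 201, 203, 203, 199, 197]
0.0265 [250, 252, 183, 94, 63, 52, 73, 65, 56, 70, 198, 253, 249, 220, 196, 194, 196, 197, 202, 204, 201, 198]
0.028 [230, 251, 230, 170, 166, 184, 203, 185, 153, 133, 237, 252, 227, 203, 199, 197, 195, 195, 199, 204, 203, 199]
bore [ 0.59162978 -0.20623624] 0.02160850316372177
```

Call:
{"op": "servo_tool", "data": {
  "commands": [
    [[0, 2.7, -2, 0, 0, 0, 0.14], [0, 2.7, -2, 0, 0, 0, 0.28], [0, 2.7, -2, 0, 0, 0, 0.42], [0, 2.7, -2, 0, 0, 0, 0.55], [0, 2.7, -2, 0, 0, 0, 0.61]]
  ]
}}

```text
time_s: 51.25
tcp_pos: [0.5912, -0.2062, 0.1823]
ee_rot: [[-0.576, -0.817, 0.0], [-0.817, 0.576, 0.0], [-0.0, -0.0, -1.0]]
wrist_force: [-0.6, -0.4, -0.4]
gripper_width: 1.002
gripper_force: 0.0
```

Call:
{"op": "servo_tool", "data": {
  "commands": [
    [[0, 0, 0, 15, 0, 0, 0.14], [0, 0, 0, 40, 0, 0, 0.28], [0, 0, 0, 60, 0, 0, 0.42], [0, 0, 0, 80, 0, 0, 0.55], [0, 0, 0, 100, 0, 0, 0.61]]
  ]
}}

```text
time_s: 51.75
tcp_pos: [0.5912, -0.2062, 0.0816]
ee_rot: [[-0.94, -0.34, 0.0], [-0.34, 0.94, -0.0], [-0.0, -0.0, -1.0]]
wrist_force: [0.7, -0.0, 0.1]
gripper_width: 1.0
gripper_force: 0.0
```

Call:
{"op": "servo_tool", "data": {
  "commands": [
    [[0, 0, 0, 0, 0, 0, 0], [0, 0, 0, 20, 0, 0, 0], [0, 0, 0, 40, 0, 0, 0], [0, 0, 0, 55, 0, 0, 0], [0, 0, 0, 68, 0, 0, 0]]
  ]
}}

```text
time_s: 52.25
tcp_pos: [0.5919, -0.2063, 0.0146]
ee_rot: [[-0.939, -0.345, 0.001], [-0.345, 0.939, -0.0], [-0.001, -0.001, -1.0]]
wrist_force: [-1.1, 0.1, 0.7]
gripper_width: 0.999
gripper_force: 0.0
```

Call:
{"op": "servo_tool", "data": {
  "commands": [
    [[0, 0, 0, 3, 0, 0, 0], [0, 0, 0, 7, 0, 0, 0], [0, 0, 0, 11, 0, 0, 0], [0, 0, 0, 14, 0, 0, 0], [0, 0, 0, 14, 0, 0, 0]]
  ]
}}

```text
time_s: 52.75
tcp_pos: [0.5911, -0.2062, 0.0002]
ee_rot: [[-0.939, -0.344, -0.0], [-0.344, 0.939, 0.0], [0.0, 0.0, -1.0]]
wrist_force: [0.7, 0.4, -0.1]
gripper_width: 1.0
gripper_force: 0.0
```

Run:
```python
from h import *
s=r.sense();T=np.array(s["tcp_pos"]);R=np.array(s["ee_rot"]);print(T.round(4),yaw(R).round(2),s["wrist_force"])
print("shift tool mm",(R.T@(np.array([.5913,-.2055,T[2]])-T)*1000).round(2))
```

```text
[ 5.911e-01 -2.062e-01  2.000e-04] -159.9 [ 0.65286592  0.39061422 -0.09813828]
shift tool mm [-0.38  0.56  0.  ]
```

Call:
{"op": "servo_tool", "data": {
  "commands": [
    [[1, 0, 0, 0, 0, 0, 0], [1, 0, 0, 0, 0, 0, 0], [1, 0, 0, 0, 0, 0, 0], [1, 0, 0, 0, 0, 0, 0], [1, 0, 0, 0, 0, 0, 0]]
  ]
}}

```text
time_s: 53.25
tcp_pos: [0.5907, -0.2054, 0.0004]
ee_rot: [[-0.939, -0.344, -0.001], [-0.344, 0.939, 0.001], [0.001, 0.001, -1.0]]
wrist_force: [-1.3, 5.1, 2.9]
gripper_width: 0.74
gripper_force: 30.0
```

Call:
{"op": "servo_tool", "data": {
  "commands": [
    [[1, 0, 0, 0, 0, 0, 0], [1, 0, 0, 0, 0, 0, 0], [1, 0, 0, 0, 0, 0, 0], [1, 0, 0, 0, 0, 0, 0], [1, 0, 0, 0, 0, 0, 0]]
  ]
}}

```text
time_s: 53.75
tcp_pos: [0.5907, -0.2054, 0.0004]
ee_rot: [[-0.939, -0.344, -0.001], [-0.344, 0.939, 0.001], [0.001, 0.001, -1.0]]
wrist_force: [-2.2, 4.6, 3.4]
gripper_width: 0.739
gripper_force: 30.0
```

Call:
{"op": "servo_tool", "data": {
  "commands": [
    [[1, 0, 0, -2, 0, 0, 0], [1, 0, 0, -5, 0, 0, 0], [1, 0, 0, -10, 0, 0, 0], [1, 0, 0, -15, 0, 0, 0], [1, 0, 0, -20, 0, 0, 0]]
  ]
}}

```text
time_s: 54.25
tcp_pos: [0.5912, -0.2064, 0.0205]
ee_rot: [[-0.939, -0.343, -0.0], [-0.343, 0.939, -0.0], [0.0, -0.0, -1.0]]
wrist_force: [-0.3, 0.2, -5.2]
gripper_width: 0.741
gripper_force: 30.0
```

Call:
{"op": "servo_tool", "data": {
  "commands": [
    [[1, 0, 0, -25, 0, 0, 0], [1, 0, 0, -55, 0, 0, 0], [1, 0, 0, -90, 0, 0, 0], [1, 0, 0, -125, 0, 0, 0], [1, 0, 0, -152, 0, 0, 0]]
  ]
}}

```text
time_s: 54.75
tcp_pos: [0.5917, -0.2064, 0.1752]
ee_rot: [[-0.939, -0.344, 0.003], [-0.344, 0.939, -0.001], [-0.003, -0.002, -1.0]]
wrist_force: [0.4, 0.9, -5.6]
gripper_width: 0.74
gripper_force: 30.0
```

Call:
{"op": "servo_tool", "data": {
  "commands": [
    [[1, -5, 16, 0, 0, 0, -0.148], [1, -11, 32, 0, 0, 0, -0.296], [1, -16, 48, 0, 0, 0, -0.444], [1, -22, 65, 0, 0, 0, -0.592], [1, -27, 81, 0, 0, 0, -0.74]]
  ]
}}

```text
time_s: 55.25
tcp_pos: [0.5883, -0.1201, 0.1725]
ee_rot: [[-0.457, -0.89, 0.0], [-0.89, 0.457, 0.0], [-0.0, 0.0, -1.0]]
wrist_force: [0.2, -0.8, -5.7]
gripper_width: 0.743
gripper_force: 30.0
```

Call:
{"op": "servo_tool", "data": {
  "commands": [
    [[1, -15, 8, 0, 0, 0, -0.148], [1, -30, 17, 0, 0, 0, -0.296], [1, -45, 25, 0, 0, 0, -0.444], [1, -60, 33, 0, 0, 0, -0.592], [1, -74, 41.5, 0, 0, 0, -0.74]]
  ]
}}

```text
time_s: 55.75
tcp_pos: [0.5858, -0.0353, 0.1725]
ee_rot: [[0.263, -0.965, 0.0], [-0.965, -0.263, 0.0], [-0.0, -0.0, -1.0]]
wrist_force: [-0.1, -0.5, -5.8]
gripper_width: 0.739
gripper_force: 30.0
```

Call:
{"op": "servo_tool", "data": {
  "commands": [
    [[1, -16, -4, 0, 0, 0, -0.148], [1, -32, -8, 0, 0, 0, -0.296], [1, -48, -12, 0, 0, 0, -0.444], [1, -65, -16, 0, 0, 0, -0.592], [1, -82, -20, 0, 0, 0, -0.74]]
  ]
}}

```text
time_s: 56.25
tcp_pos: [0.5839, 0.0489, 0.1725]
ee_rot: [[0.845, -0.535, -0.0], [-0.535, -0.845, 0.0], [-0.0, -0.0, -1.0]]
wrist_force: [0.7, -0.1, -5.7]
gripper_width: 0.741
gripper_force: 30.0
```

Call:
{"op": "servo_tool", "data": {
  "commands": [
    [[1, 0, 0, 0, 0, 0, 0], [1, 0, 0, 0, 0, 0, 0], [1, 0, 0, 0, 0, 0, 0], [1, 0, 0, 0, 0, 0, 0], [1, 0, 0, 0, 0, 0, 0]]
  ]
}}

```text
time_s: 56.75
tcp_pos: [0.5843, 0.0478, 0.1723]
ee_rot: [[0.841, -0.541, -0.0], [-0.541, -0.841, -0.0], [-0.0, 0.0, -1.0]]
wrist_force: [0.6, -0.5, -5.4]
gripper_width: 0.74
gripper_force: 30.0
```

Run:
```python
from h import *
s=r.sense();T=np.array(s["tcp_pos"]);R=np.array(s["ee_rot"]);print(T.round(4),yaw(R).round(2),s["wrist_force"],s["gripper_width"])
print("shift tool mm",(R.T@(np.array([.5841,.0476,T[2]])-T)*1000).round(2),"turn",np.radians(yaw(R)+32.6).round(4))
w=cap("wrist");np.savez("wx.npz",tcp=T,rot=R,**{k:w[k] for k in("pixels","K","R","t")})
g=w["pixels"].astype(int).mean(2)
print("shaft end px",proj(w,[[.5838,.0478,.14]]))
print(g[196:256:4,260:384:4].round().astype(int))
```

```text
[0.5843 0.0478 0.1723] -32.78 [ 0.58610686 -0.51644498 -5.36008386] 0.7402710187009695
shift tool mm [-0.06  0.26  0.  ] turn -0.0031
shaft end px [[319.82436976 214.86458292]]
[[197 207 204 206 208 207 204 210 211 210 190 121 108 111 110 117 117 118
  119 122 171 188 207 177 191 169 177 190 171 174 186]
 [207 204 205 207 207 204 211 204 160 113 109 112 131 159 176 177 171 166
  150 125 122 115 131 164 161 161 164 162 159 160 165]
 [175 198 204 189 195 208 173 123 109 133 180 200 204 204 205 199 198 205
  208 206 194 161 110 110 157 165 161 158 159 165 157]
 [160 158 161 157 163 164 119 119 181 202 206 206 198 205 199 197 204 208
  208 204 204 173 157 133 110 155 158 159 165 157 158]
 [160 161 157 161 167 122 126 154 158 180 158 159 157 151 159 156 160 165
  157 156 156 165 158 157 149 110 158 165 158 156 162]
 [160 155 161 165 150 134 157 157  98 132 156 156 152 151 157 159 160 156
  154 158 159 160 155 157 159 154 117 156 156 162 161]
 [157 160 165 163 127 158 157 117 128 121 147 151 150 152 107  98 117 132
  149 158 161 155 157 158 158 161 151 145 162 163 162]
 [159 165 164 148 18
[... 312 characters left out ...]
  227 255 252  64  68 160 161 158 158 161 140  22  23]
 [ 21  22 121 159 157 150 103 105  81  34  35 133 202 172 161  93 160 248
  255 253 172  58  44 122 158 159 162 160 159  30  24]
 [ 23  16 149 159 155 157 149  96  98  35  36  36  88 197  92  83  80 175
  171  33  34  38  86 100 156 162 160 160 157  72  23]
 [ 24  22 154 154 159 152 150  97 102  88  35  35  36 188  82  86  83 151
   80  36  33  55 106 101 126 162 160 155 154  87  22]
 [ 23  22 153 157 153 153 149  95 102 106  86  34  35  81 177  86 103 189
   34  34  51 108 107 101 106 158 154 156 161  75  20]
 [ 22  17 154 151 151 156 147  97 103 104 109 114  58  34  46 112 104  33
   41  88 110 108 108 100 102 156 156 160 165  79  20]]
```

Call:
{"op": "servo_tool", "data": {
  "commands": [
    [[1, 0, 0.3, 6, 0, 0, 0], [1, 0, 0.3, 12, 0, 0, 0], [1, 0, 0.3, 18, 0, 0, 0], [1, 0, 0.3, 24, 0, 0, 0], [1, 0, 0.3, 27, 0, 0, 0]]
  ]
}}

```text
time_s: 57.3
tcp_pos: [0.5836, 0.048, 0.1441]
ee_rot: [[0.841, -0.54, -0.002], [-0.54, -0.841, -0.0], [-0.001, 0.001, -1.0]]
wrist_force: [-0.6, -0.5, -4.6]
gripper_width: 0.741
gripper_force: 30.0
```

Call:
{"op": "servo_tool", "data": {
  "commands": [
    [[1, 0, 0, 1, 0, 0, 0], [1, 0, 0, 2, 0, 0, 0], [1, 0, 0, 3, 0, 0, 0], [1, 0, 0, 4, 0, 0, 0], [1, 0, 0, 5, 0, 0, 0]]
  ]
}}

```text
time_s: 57.8
tcp_pos: [0.5843, 0.0482, 0.1404]
ee_rot: [[0.841, -0.54, 0.0], [-0.54, -0.841, 0.0], [0.0, -0.0, -1.0]]
wrist_force: [0.2, 0.2, -4.9]
gripper_width: 0.74
gripper_force: 30.0
```

Call:
{"op": "servo_tool", "data": {
  "commands": [
    [[1, 0, 0, 1, 0, 0, 0], [1, 0, 0, 2, 0, 0, 0], [1, 0, 0, 3, 0, 0, 0], [1, 0, 0, 4, 0, 0, 0], [1, 0, 0, 4, 0, 0, 0]]
  ]
}}

```text
time_s: 58.3
tcp_pos: [0.5841, 0.0481, 0.1361]
ee_rot: [[0.841, -0.54, -0.0], [-0.54, -0.841, -0.0], [-0.0, 0.0, -1.0]]
wrist_force: [0.2, 0.0, -4.6]
gripper_width: 0.738
gripper_force: 30.0
```

Call:
{"op": "servo_tool", "data": {
  "commands": [
    [[1, 0, 0, 4, 0, 0, 0], [1, 0, 0, 8, 0, 0, 0], [1, 0, 0, 12, 0, 0, 0], [1, 0, 0, 16, 0, 0, 0], [1, 0, 0, 20, 0, 0, 0]]
  ]
}}

```text
time_s: 58.8
tcp_pos: [0.5842, 0.0481, 0.1159]
ee_rot: [[0.841, -0.54, -0.0], [-0.54, -0.841, -0.0], [-0.0, 0.0, -1.0]]
wrist_force: [0.2, -0.1, -4.3]
gripper_width: 0.742
gripper_force: 30.0
```

Call:
{"op": "servo_tool", "data": {
  "commands": [
    [[1, 0, 0, 4, 0, 0, 0], [1, 0, 0, 8, 0, 0, 0], [1, 0, 0, 12, 0, 0, 0], [1, 0, 0, 16, 0, 0, 0], [1, 0, 0, 20, 0, 0, 0]]
  ]
}}

```text
time_s: 59.3
tcp_pos: [0.5843, 0.0481, 0.096]
ee_rot: [[0.841, -0.54, 0.0], [-0.54, -0.841, 0.0], [0.0, -0.0, -1.0]]
wrist_force: [0.8, 0.8, -5.5]
gripper_width: 0.74
gripper_force: 30.0
```

Call:
{"op": "servo_tool", "data": {
  "commands": [
    [[1, 0, 0, 4, 0, 0, 0], [1, 0, 0, 8, 0, 0, 0], [1, 0, 0, 12, 0, 0, 0], [1, 0, 0, 15, 0, 0, 0], [1, 0, 0, 17, 0, 0, 0]]
  ]
}}

```text
time_s: 59.8
tcp_pos: [0.5842, 0.0482, 0.079]
ee_rot: [[0.842, -0.54, 0.0], [-0.54, -0.842, -0.0], [0.0, 0.0, -1.0]]
wrist_force: [-0.1, -0.0, -4.4]
gripper_width: 0.743
gripper_force: 30.0
```

Call:
{"op": "servo_tool", "data": {
  "commands": [
    [[1, 0, 0, 1, 0, 0, 0], [1, 0, 0, 2, 0, 0, 0], [1, 0, 0, 3, 0, 0, 0], [1, 0, 0, 3, 0, 0, 0], [1, 0, 0, 3, 0, 0, 0]]
  ]
}}

```text
time_s: 60.3
tcp_pos: [0.5843, 0.0481, 0.0766]
ee_rot: [[0.842, -0.54, 0.0], [-0.54, -0.842, 0.0], [0.0, -0.0, -1.0]]
wrist_force: [0.1, 0.2, -3.4]
gripper_width: 0.737
gripper_force: 30.0
```

Contact is just starting at the expected home height. Seat it 1 mm more, release and lift clear.

Call:
{"op": "servo_tool", "data": {
  "commands": [
    [[1, 0, 0, 0.5, 0, 0, 0], [1, 0, 0, 1, 0, 0, 0], [1, 0, 0, 1, 0, 0, 0], [1, 0, 0, 1, 0, 0, 0], [1, 0, 0, 1, 0, 0, 0]]
  ]
}}

```text
time_s: 60.8
tcp_pos: [0.5844, 0.0481, 0.0764]
ee_rot: [[0.842, -0.54, 0.001], [-0.54, -0.842, -0.0], [0.001, -0.0, -1.0]]
wrist_force: [-2.9, 1.9, 5.4]
gripper_width: 0.742
gripper_force: 30.0
```

Call:
{"op": "servo_tool", "data": {
  "commands": [
    [[0.7, 0, 0, 0, 0, 0, 0], [0.1, 0, 0, 0, 0, 0, 0], [0.1, 0, 0, 0, 0, 0, 0], [0.1, 0, 0, 0, 0, 0, 0], [0.1, 0, 0, 0, 0, 0, 0]]
  ]
}}

```text
time_s: 61.3
tcp_pos: [0.5843, 0.0481, 0.075]
ee_rot: [[0.841, -0.54, 0.0], [-0.54, -0.841, -0.0], [0.0, -0.0, -1.0]]
wrist_force: [0.0, -0.1, 0.7]
gripper_width: 0.891
gripper_force: 0.0
```

Call:
{"op": "servo_tool", "data": {
  "commands": [
    [[0, 0, 0, 0, 0, 0, 0], [0, 0, 0, -10, 0, 0, 0], [0, 0, 0, -40, 0, 0, 0], [0, 0, 0, -85, 0, 0, 0], [0, 0, 0, -130, 0, 0, 0]]
  ]
}}

```text
time_s: 61.8
tcp_pos: [0.5839, 0.0479, 0.2071]
ee_rot: [[0.842, -0.54, -0.0], [-0.54, -0.842, -0.001], [-0.0, 0.001, -1.0]]
wrist_force: [1.0, 0.4, -0.2]
gripper_width: 0.995
gripper_force: 0.0
```

Call:
{"op": "servo_tool", "data": {
  "commands": [
    [[0, 30, 0, -30, 0, 0, 0], [0, 60, 35, -60, 0, 0, 0], [0, 90, 70, -60, 0, 0, 0], [0, 110, 110, -60, 0, 0, 0], [0, 110, 130, -60, 0, 0, 0]]
  ]
}}

```text
time_s: 62.3
tcp_pos: [0.6064, -0.1241, 0.2657]
ee_rot: [[0.84, -0.543, 0.001], [-0.543, -0.84, -0.001], [0.001, 0.0, -1.0]]
wrist_force: [-0.5, 0.2, 0.3]
gripper_width: 1.0
gripper_force: 0.0
```

Run:
```python
from h import *
s=r.sense();print(np.array(s["tcp_pos"]).round(3),s["gripper_force"])
c=cap("scene");d=cap("side")
cv2.imwrite("pics/fin.png",np.hstack([crop(c,300,140,190,130,2.1),crop(d,150,180,190,130,2.1)*1]))
for n,k,q in(("scene",c,(395,185,480,260)),("side",d,(150,250,300,390))):
    g=k["pixels"].astype(int).mean(2)
    m=g<46
    print(n,"cap",fit([(k,m,tuple(int(v) for v in(*(proj(k,[[.5945,.338,.04]])[0]-22),*(proj(k,[[.5945,.338,.04]])[0]+22))))],lambda p:[(p[0],p[1],.004,.075,.027)],[.5945,.338]))
```

```text
[ 0.606 -0.124  0.266] 0.0
scene cap (array([0.59444392, 0.33782315]), np.float64(0.7393364928909952))
side cap (array([0.5945, 0.338 ]), np.float64(1.0))
```

View pics/fin.png

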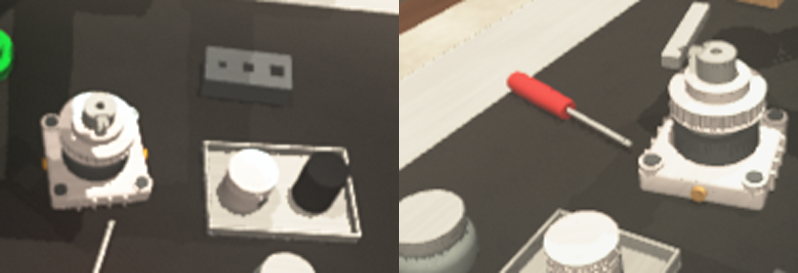

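Final view: the pulley sits hub-up on the spacer with the key and shaft through it (crop (97,125)). Piston (250,180) and cap (320,180) stand in the tray, the rack is empty, and the gripper is clear. Handing in.

```bash
python3 -c "
from station import r
print(r.finish_job())"
```

```text
the job is handed in; nothing more can be done
None
```

The job is handed in but gave no verdict: by the last look and force checks, key, the one spacer and pulley (hub up) are home on the shaft, cap and piston stand in the tray, and the bystanders were not touched.

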